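# Lock the transit crate: hasp over, snap hook on, tug test

### The job

Lock the wooden transit crate: fold its steel hasp strap down flat over the staple, then take the orange snap hook from the rack and push it gate-first onto the staple's bar until the gate springs shut behind the bar. Check it with a steady upward tug of about 12 newtons on the staple for a good second (stay within 9 to 16, and never load the staple over 20), the bar in the hook's lower bowl, then let go and leave the hook hanging on the staple, without disturbing anything else.

Things in the scene. Friction and masses are not known exactly. Their poses are not given: they have to be found in the camera images.
- crate: closed plywood crate 260 x 360 x 190 mm (x deep, y wide, z high), fixed to the bench. Origin on the bench below the middle of its front face (the face with hasp and staple); its x axis points level into the crate, y along the front, z up. It stands turned so that the front looks to the robot's left; its yaw varies.
- staple_bar (a point): where the middle of the staple's bar would lie if the staple were straight: 42 mm in front of the front face, 135 mm above the bench. The staple is a U-loop of 8 mm round steel wire sticking out level: bar along the crate's y, 28 mm long, 46 mm over the legs. It is a bit bent: the real bar lies up to 3.5 mm above or below this point (not measured), so find its height by feel.
- hasp (a joint): angle of the hasp strap in rad: 0 = hanging down flat on the crate's front with the staple through its slot; grows as it swings out and up (1.57 = level, sticking out to the robot). Hinge along the crate's y at point hasp_hinge; stiff (stays where left, under 0.12 N m to move). Closed counts below 0.12.
- hasp_hinge (a point): middle of the hasp's hinge line at the top front edge of the crate, 190 mm above the bench, 5.5 mm in front of the front face.
- hasp_tip (a point): middle of the free end of the strap, on its outer face. Strap 3 mm thick, 62 mm wide, 85 mm long from the hinge, with a slot 54 x 21 mm centred about 52 mm below the hinge.
- hook: orange flat-sided snap hook, 124 mm tall, 44 wide, 12 thick, 0.18 to 0.29 kg, standing bowl down in a rack slot. Origin under the bowl, in the middle plane; z up through the head, x to the gate side, y across the 12 mm thickness. Spine x -22 to -12 mm; bowl inside radius 12 mm about (x 0, z 22); nose x 12 to 22, tip at z 30; head: flat plate z 84 to 124. Clear inside: x -12 to 12, z 10 to 84 mm.
- hook_mouth (a point): where the bar enters: on the gate 8 mm above the nose tip, hook x 17, y 0, z 38 mm. Push the hook along its +x with the bar at this height (real bar centre at hook z 34.5 to 43) until the bar's centre is past the nose, at hook x 3 to 7 mm; then raise the hook over 15 mm: the bar slips below the gate's end and the gate springs shut. Pushed deeper, the gate jams at its stop (below x 1).
- gate (a joint): angle of the hook's sprung steel gate in rad: 0 = shut on the nose; grows as its lower end swings inwards (to -x), end stop 0.5. Pivot at hook x 17, z 87 mm; gate 8 mm thick, its end at z 31 mm. Spring 0.14 N m when shut, 0.30 N m at 0.4 rad: some 3 to 6 N at its end. Shut counts below 0.06.
- hook_bowl (a point): where the bar's centre sits when the hook is pulled up: hook x 0, y 0, z 14 mm. Bring the bar to x 0 before tugging; the seat is hard (a few tenths of a mm of pull make several newtons), so tug by the force felt. The hook's own weight does not count in the tug.
- hook_grip (a point): middle of the black grip panel on the hook's head, hook z 106 mm; grip here across the 12 mm thickness (hook y).
- rack: fixed grey accessory rack 80 x 215 x 46 mm, origin on the bench below its middle. Three slots 65 mm apart along its y, each 47 x 15 mm, 36 mm deep; the slots hold the snap hook, a steel open hook and a steel jaw in changing order.
- open_hook: steel hook without a gate, standing in the rack, 108 mm tall; leave alone.
- jaw: dark steel clamping jaw, standing in the rack, 92 mm tall; leave alone.
- block_a: steel hardness test block, disc 64 mm across, 12 mm thick; origin at its underside; leave alone.
- block_b: brass-coloured hardness test block, disc 64 mm across, 12 mm thick; origin at its underside; leave alone.
- oil: small amber bottle, 40 mm across, 90 mm tall; leave alone.
- driver: red screwdriver lying on the bench; leave alone.
- spanner: steel spanner lying on the bench; leave alone.
Things that resemble listed ones, but are neither listed nor needed, are in the scene too. There is more than one size of the hook; the one meant has the size given above.

How it is judged:
By the outcome, as a careful person would: the job done as asked, in the order asked, and still so for the second after the job is handed in, with the robot touching nothing.
It also fails if it takes over 72 s, if anything falls off the work surface, if the arm or the gripper's body presses on something with over 40 N, if the wrist force passes 120 N, or if a joint passes its speed limit or range.

### The arm

A 6-joint arm with a two-finger parallel gripper is mounted at the origin on the work surface. World frame = base frame: x ahead of the robot, y to its left, z up, the work surface at z = 0. Lengths are in m, angles in rad, forces in N, time in s.
With the tool pointing down it reaches from about 0.375 to 0.9 m from the base axis. Payload 3.1 kg.
Tool frame: the origin (TCP) lies at the very end of the fingers, on their centre line; the grasp point (between the pads) lies 19 mm behind it; z points along the fingers, x is the direction in which the jaws open and shut, and the axes are right-handed (so a half turn about z gives the same grasp; the last joint's range is limited). The gripper opens to 87 mm and grips with 3 to 60 N. Pads are 19 mm wide; open, the fingers measure 117 mm over their backs; the gripper's body (75 mm by 190 mm) begins 51 mm behind the grasp point.
Start: joints at [0.934, 0.527, 1.433, -0, 1.181, -0.178], TCP at [0.276, 0.561, 0.223] pointing down, gripper open.
Joint ranges: [-3.08, 3.08], [-0.75, 2.2], [0.22, 2.44], [-1.43, 4.57], [0, 2.65], [-2.85, 2.85]. Speed limits (rad/s): [2.79, 2.79, 3.14, 3.14, 3.14, 3.14].

### API

Orientations are given as a rotation vector (axis times angle).
In Python, from plant import get_obs, vision, arm gives the robot as it stands. The module is installed in compiled form; this text tells all that it offers.
- The arm moves only by the tool play_rows, never from a script. Its argument "commands" is one flat list of numbers, 4 for each row, row after row: the shift along the tool's x, y, z in cm, then the turn about the tool's z in rad. A call has 1 to 5 rows; each row shifts and turns the commanded pose from where the row before left it, along the tool's axes as they then stand; what a row does not reach is not made up. A row lasts 1/10 s, in which the tool goes at most 50 mm and 8.59 degrees, less where a joint would pass 70% of its speed; a pose out of reach is approached as far as the arm can. A call with a gripper value outside its range is refused whole. "claw" is the opening, from 0 (shut) to 1 (fully open), set as the call begins (left out, the last holds). The fingers move at their own pace and stop on an object; "squeeze" is the grip in N (left out, the last holds). Time passes only in rows, so rows that do not move let the fingers close. It gives the time, the measured TCP pose, the force and the opening at its end, in the units of the state.
- get_obs(): the state, without advancing time (a new reading comes with each control period).
- vision.grab_frame(name): name is "scene" or "top"; returns a dict with "frame" (400x640x3 uint8, blue, green, red), "mtx" (3x3 intrinsics, pixels), "R" (3x3) and "t" (3): a world point X has camera coordinates R X + t. Camera axes: x right, y down, z forward; pixel columns grow to the right and rows downward; lengths in m; the calibration is good to about 2 mm. A picture is of the moment at which its call begins. There is no depth.
- arm.close_job(): hands the job in, once; it reports no verdict.
The state is a dict: "clock": time; "joint_positions": joint angles; "qd": joint speeds; "tau": joint torques, N m; "tcp_pos": TCP position; "ee_rot": TCP orientation; "ft_force": force on the tool from outside, world axes, zero at the start; "wrist_torque": the same for the moment, N m; "gripper_width": finger opening in m.
Only numpy, scipy, OpenCV 4.12 (cv2) and the standard library are available. Lean on these libraries where they do the work, as an engineer would, in place of code of your own. Each camera call takes 0.05 s, during which the arm holds its last target.

## Working session

There is one attempt and no reset: what is moved stays moved. The work goes in short steps, Python scripts to look and compute and a tool call to move; the robot and the scene stay as the last step left them, time stands still between calls to the robot, and variables do not carry over. Pictures are saved under pics/ and viewed, and the job is handed in when it is done.

Besides the shell and the picture viewer there is one more tool, called after ">>>" in YAML: its name, and indented under it one key for each argument. play_rows: Moves the arm, as the interface text tells. Its arguments: {"type":"object","properties":{"commands":{"type":"array","items":{"type":"number"}},"claw":{"type":"number"},"squeeze":{"type":"number"}},"required":["commands"]}

```bash
mkdir -p pics; python3 - <<'E'
from plant import get_obs, vision, arm
import cv2
o=get_obs()
for k,v in o.items(): print(k,v)
for n in("scene","top"):
    f=vision.grab_frame(n); cv2.imwrite(f"pics/{n}0.png",f["frame"])
    print(n,f["mtx"].tolist(),f["R"].tolist(),f["t"].tolist())
    import pickle; pickle.dump(f,open(f"{n}0.pkl","wb"))
E
```

```text
clock 0.0
joint_positions [ 9.34476594e-01  5.28481241e-01  1.43391975e+00  3.31083322e-05
  1.18141817e+00 -1.78497514e-01]
qd [-0.00025183  0.00031522 -0.00075308  0.00029185 -0.00029992  0.00039504]
tau [ 1.13240232e-03 -4.40042388e+01 -1.76593745e+01  6.33267383e-02
  5.83575584e-02 -1.74207762e-04]
tcp_pos [0.27575857 0.5600414  0.22155685]
ee_rot [ 2.66691175  1.65897316 -0.00326743]
ft_force [0.27039267 0.03590832 0.32074591]
wrist_torque [-0.03640442 -0.03468202 -0.06582475]
gripper_width 0.08688953788367652
scene [[494.130098988436, 0.0, 311.9252567155799], [0.0, 494.130098988436, 196.97259366575253], [0.0, 0.0, 1.0]] [[-0.5627075757903056, 0.8265715421174004, 0.011818202480089201], [0.4311056824819533, 0.3056234882169188, -0.8489653549950623], [-0.7053425229489336, -0.47262434259333896, -0.5283163409438019]] [0.3164875218946608, -0.03003407173277022, 1.741736321041317]
top [[400.3078539784679, 0.0, 320.2872189837655], [0.0, 400.3078539784679, 191.57100539138764], [0.0, 0.0, 1.0]] [[-0.0057076602644689795, -0.9999837029316133, -0.00012839581128908244], [-0.9869403525002766, 0.005653882415616572, -0.16098687592552585], [0.16098497824621924, -0.0007921393875679082, -0.9869565387058616]] [-0.10565230920284831, 0.44738040936488155, 1.2090903479358586]
```

View pics/scene0.png

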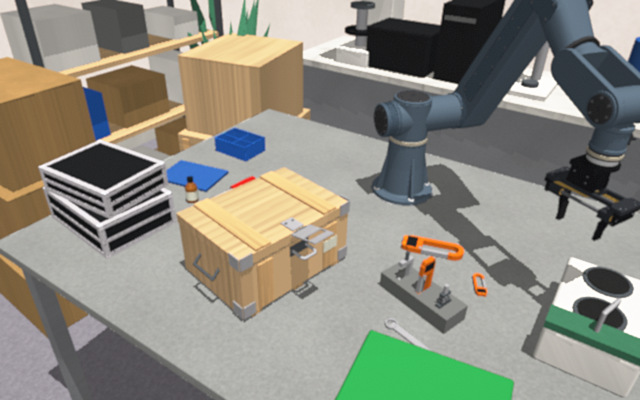

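View pics/top0.png

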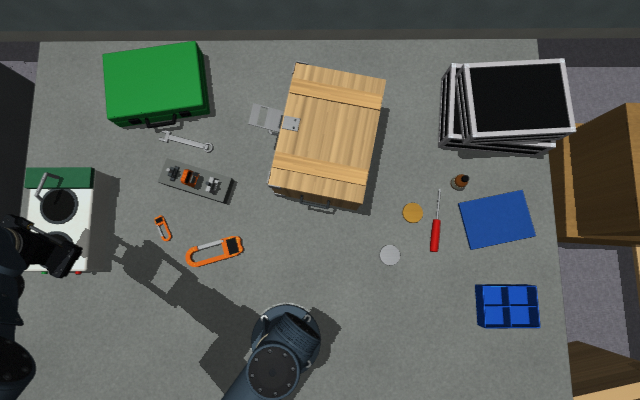

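The top view shows the crate at about (327,135) with its strap sticking out left at (266,118). The rack is at (197,180). There are three orange hooks: one standing in the rack's middle slot (190,177), a big one lying at (215,250) and a small one lying at (162,228). Next I'll enlarge these.

```bash
python3 - <<'E'
import cv2
s=cv2.imread("pics/scene0.png");t=cv2.imread("pics/top0.png")
cv2.imwrite("pics/s_rack.png",cv2.resize(s[225:335,370:500],None,fx=6,fy=5.4,interpolation=3) if 0 else cv2.resize(s[225:335,370:500],None,fx=5,fy=5,interpolation=3))
cv2.imwrite("pics/s_crate.png",cv2.resize(s[160:320,170:360],None,fx=3.7,fy=3.7,interpolation=3)[:600])
cv2.imwrite("pics/t_rack.png",cv2.resize(t[145:275,145:255],None,fx=4.6,fy=4.6,interpolation=3))
cv2.imwrite("pics/t_crate.png",cv2.resize(t[55:215,240:400],None,fx=3.7,fy=3.7,interpolation=3))
E
```

```text
(no output)
```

View pics/s_rack.png

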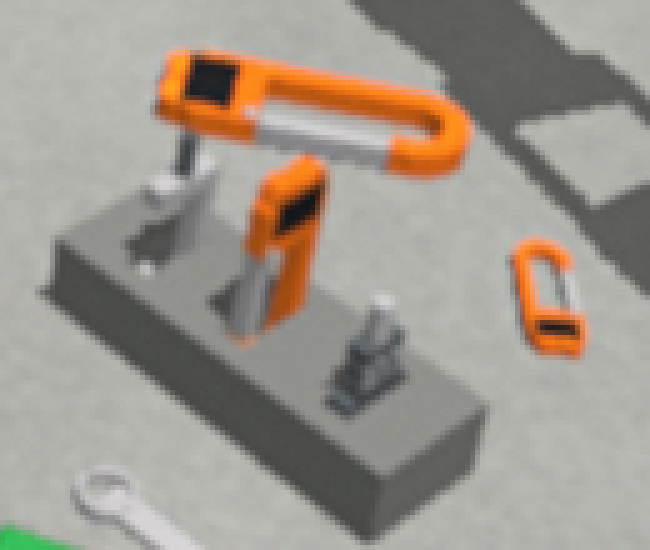

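View pics/t_rack.png

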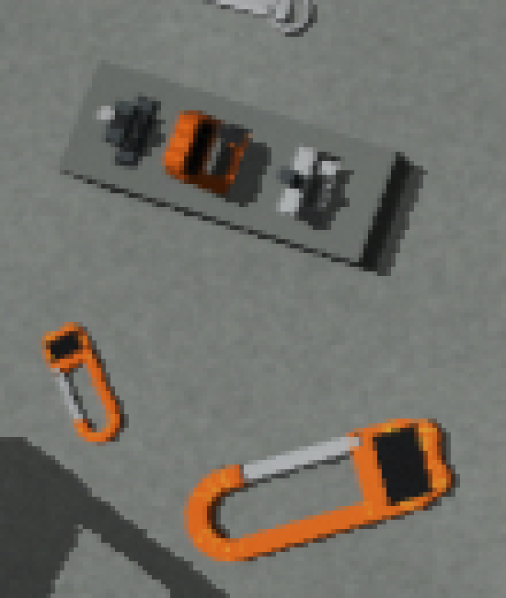

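View pics/s_crate.png

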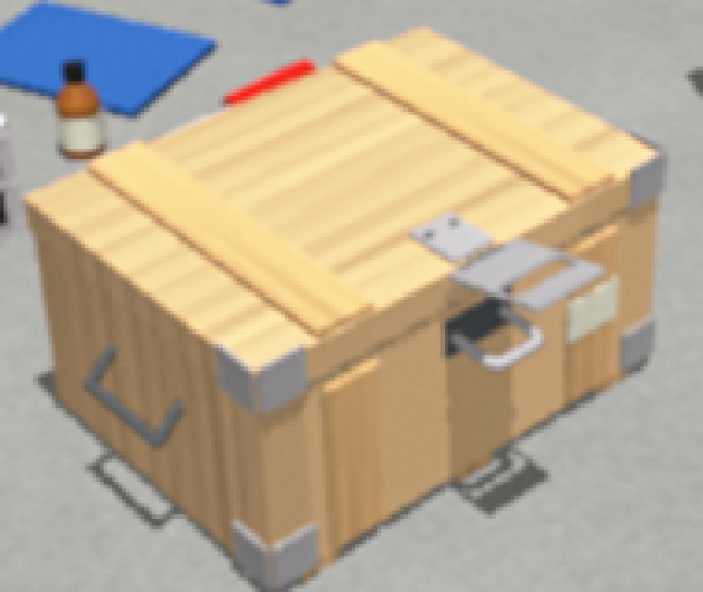

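View pics/t_crate.png

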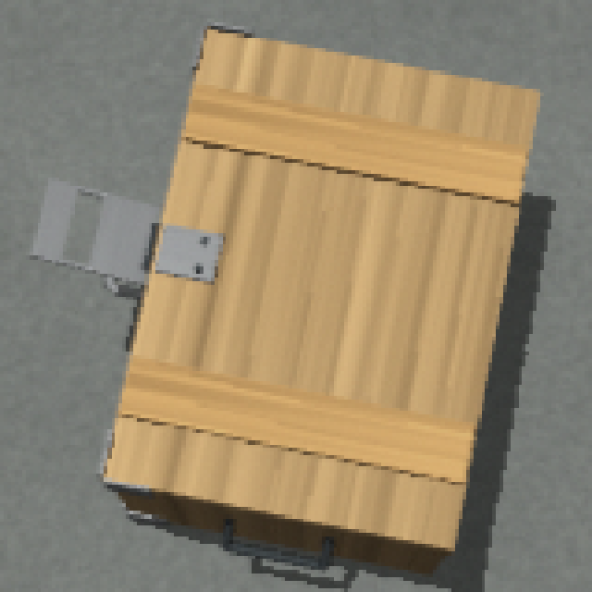

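The standing hook in the rack's middle slot (scene about (427,275), top about (190,177)) is the candidate: it is the only orange one in the rack. The lying ones are clearly larger (top (215,250)) and smaller (162,228). I'll fit the poses and check its size by projection.

```bash
cat > h.py <<'E'
import numpy as np,cv2,pickle
from scipy.optimize import least_squares
C={n:pickle.load(open(f"{n}0.pkl","rb")) for n in("scene","top")}
def proj(n,X):
    c=C[n];X=np.atleast_2d(X);p=(c["R"]@X.T).T+c["t"];p=(c["mtx"]@p.T).T;return p[:,:2]/p[:,2:]
def ray(n,uv,z):
    c=C[n];d=c["R"].T@np.linalg.inv(c["mtx"])@np.array([*uv,1.]);o=-c["R"].T@c["t"];return o+d*(z-o[2])/d[2]
def tf(p,L):
    L=np.atleast_2d(L);c,s=np.cos(p[2]),np.sin(p[2]);z0=p[3] if len(p)>3 else 0
    return np.c_[p[0]+c*L[:,0]-s*L[:,1],p[1]+s*L[:,0]+c*L[:,1],L[:,2]+z0]
def fit(obs,p0):
    f=lambda p:np.concatenate([(proj(n,tf(p,np.array(l)/1000))[0]-uv) for n,l,uv in obs])
    r=least_squares(f,p0,loss="soft_l1");print(r.x.round(4),f(r.x).reshape(-1,2).round(1).tolist());return r.x
E
cat > fit.py <<'E'
from h import *
t=lambda a,b:(240+a/3.7,55+b/3.7)
s=lambda a,b:(170+a/3.7,160+b/3.7)
cr=fit([("top",(0,180,190),t(204,28)),("top",(0,-180,190),t(105,485)),("top",(260,180,190),t(540,92)),("top",(260,-180,190),t(453,550)),
("scene",(0,180,190),s(260,372)),("scene",(0,-180,190),s(660,148)),("scene",(260,180,190),s(28,200)),("scene",(0,180,0),s(268,590))],[.6,.1,-1.6])
t=lambda a,b:(145+a/4.6,145+b/4.6)
s=lambda a,b:(370+a/5,225+b/5)
# rack y: toward left/up or right? use y -> image left (world +y)
rk=fit([("top",(40,107.5,46),t(100,62)),("top",(-40,107.5,46),t(62,172)),("top",(-40,-107.5,46),t(362,270)),("top",(40,-107.5,46),t(402,155)),
("scene",(40,107.5,46),s(372,478)),("scene",(-40,107.5,46),s(488,408)),("scene",(40,-107.5,46),s(55,240)),("scene",(40,-107.5,0),s(42,292))],[.6,.4,0])
np.save("poses.npy",[cr,rk])
top=cv2.imread("pics/top0.png");sc=cv2.imread("pics/scene0.png")
def draw(img,n,pts,col,k,off):
    q=((proj(n,pts)-off)*k+k/2).astype(int)
    cv2.polylines(img,[q.reshape(-1,1,2)],False,col,1)
rx=lambda L:tf(cr,np.array(L)/1000)
hp=np.array([*tf(rk,[[0,0,.01]])[0][:2],rk[2],0.010])
hk=lambda L:tf(hp,np.array(L)/1000)
for n,img,rois in(("top",top,[(145,145,255,275),(240,55,400,215)]),("scene",sc,[(370,225,500,335),(250,190,350,270)])):
    for i,(a,b,c,d) in enumerate(rois):
        k=min(790//(c-a),590//(d-b));o=cv2.resize(img[b:d,a:c],None,fx=k,fy=k,interpolation=3)
        off=np.array([a,b])
        draw(o,n,rx([(-42,-23,135),(-42,23,135),(0,23,135)]),(0,0,255),k,off)
        draw(o,n,rx([(0,180,0),(0,180,190),(0,-180,190)]),(255,0,0),k,off)
        for th,col in((1.4,(255,0,255)),(1.57,(0,255,0)),(1.75,(0,255,255))):
            S,Cc=np.sin(th),np.cos(th)
            draw(o,n,rx([(-5.5,31,190),(-5.5-85*S,31,190-85*Cc),(-5.5-85*S,-31,190-85*Cc),(-5.5,-31,190)]),col,k,off)
        for y in(-6,6): draw(o,n,hk([(22,y,30),(22,y,124),(-22,y,124),(-22,y,30)]),(0,255,0),k,off)
        draw(o,n,hk([(-10,-6,106),(10,-6,106)]),(0,0,255),k,off)
        cv2.imwrite(f"pics/fit_{n}{i}.png",o)
print("bar",rx([(-42,0,135)]),"hinge",rx([(-5.5,0,190)]),"grip",hk([(0,0,106)]))
E
python3 fit.py
```

```text
[ 0.6178 -0.0034 -1.7713] [[0.4, 1.1], [0.4, -1.4], [-1.1, 0.3], [0.1, -0.7], [-0.5, -1.1], [0.1, 0.3], [-0.2, -1.8], [2.4, 1.2]]
[ 0.4836  0.2806 -0.3182] [[0.5, -0.8], [-0.7, -0.8], [-0.7, -0.9], [-0.5, -0.2], [0.9, -1.9], [-0.7, -2.6], [-0.5, -2.8], [0.6, 0.1]]
bar [[0.62619952 0.03776325 0.135     ]] hinge [[0.61893165 0.00199416 0.19      ]] grip [[0.48361613 0.28058641 0.116     ]]
```

View pics/fit_top1.png

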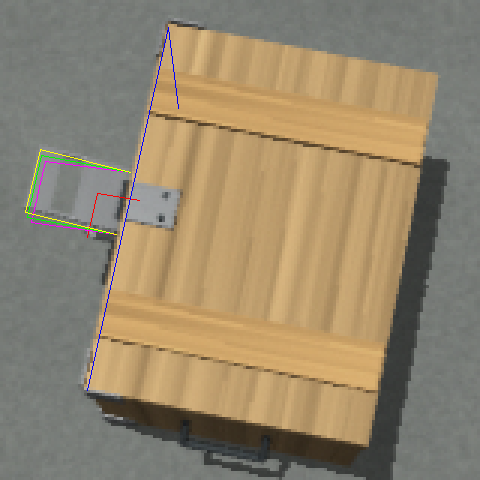

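View pics/fit_scene1.png

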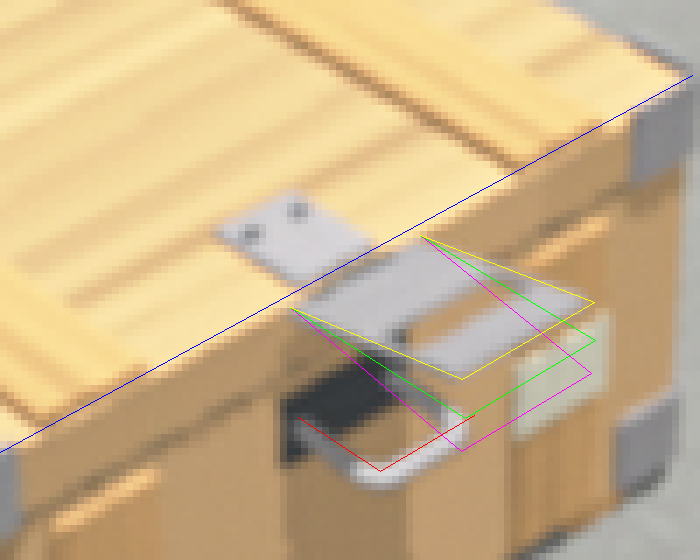

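View pics/fit_top0.png

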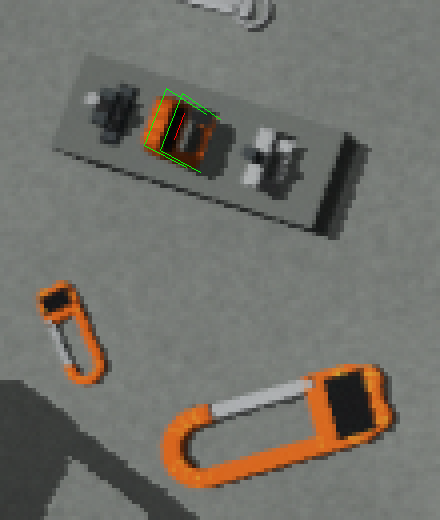

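View pics/fit_scene0.png

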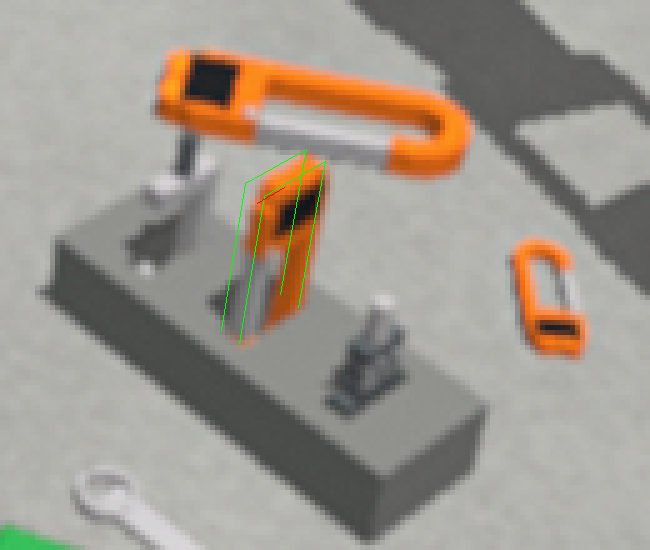

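```bash
python3 - <<'E'
import cv2,numpy as np
s=cv2.imread("pics/scene0.png");t=cv2.imread("pics/top0.png")
a=cv2.resize(s[250:300,405:445],None,fx=11,fy=11,interpolation=cv2.INTER_NEAREST)
b=cv2.resize(t[162:192,174:206],None,fx=11,fy=11,interpolation=cv2.INTER_NEAREST)
o=np.zeros((560,800,3),np.uint8);o[:550,:440]=a;o[:330,445:797]=b
cv2.imwrite("pics/hookzoom.png",o)
E
```

```text
(no output)
```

View pics/hookzoom.png

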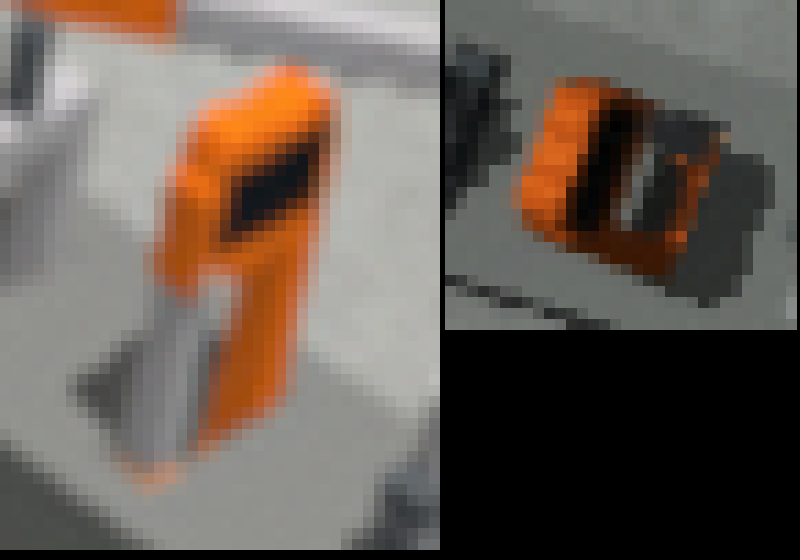

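```bash
python3 - <<'E'
from h import *
print(ray("top",(184.4,175.9),.134),ray("scene",(427.95,259.5),.134))
a=ray("top",(174+(545-445)/11-.5,162+220/11-.5),.134);b=ray("top",(174+(582-445)/11-.5,162+95/11-.5),.134)
print(a,b,np.arctan2(*(b-a)[1::-1]))
# panel centre in scene on face y=+6
print(ray("scene",(405+275/11-.5,250+188/11-.5),.116))
# staple bar centre from scene crop fit_scene1 (k=7, off 250,190)
for u in((410,455),(365,480),(455,430)): print("bar",ray("scene",(250+u[0]/7-.5,190+u[1]/7-.5),.135))
cr,rk=np.load("poses.npy"); print(proj("scene",tf(cr,np.array([(-42,0,135)])/1000))*1)
print("joint rack yaw",rk[2],"crate yaw",cr[2], tf(cr,[-.042,0,.135]))
E
```

```text
[0.4788271  0.28323266 0.134     ] [0.48329101 0.28391721 0.134     ]
[0.46243201 0.28763109 0.134     ] [0.49578515 0.27957266 0.134     ] -0.23706600955935997
[0.48438472 0.29100816 0.116     ]
bar [0.63526599 0.03627815 0.135     ]
bar [0.6555058  0.03138897 0.135     ]
bar [0.61461615 0.04126638 0.135     ]
[[310.67238393 252.81974176]]
joint rack yaw -0.31824879658394484 crate yaw -1.7712558602314925 [[0.62619952 0.03776325 0.135     ]]
```

```bash
cat > st.py <<'E'
from plant import get_obs
from h import *
from scipy.spatial.transform import Rotation as Ro
cr,rk=np.load("poses.npy")
def state(pr=True):
    o=get_obs();R=Ro.from_rotvec(o["ee_rot"]).as_matrix();p=np.array(o["tcp_pos"])
    c,s=np.cos(cr[2]),np.sin(cr[2]);d=p-[cr[0],cr[1],0]
    q=np.array([c*d[0]+s*d[1],-s*d[0]+c*d[1],d[2]])*1000
    yaw=np.arctan2(R[1,0],R[0,0])
    f=o["ft_force"];fc=np.array([c*f[0]+s*f[1],-s*f[0]+c*f[1],f[2]])
    if pr: print("t",round(o["clock"],2),"tcp",p.round(4),"crate mm",q.round(1),"yaw",yaw.round(3),"F crate",fc.round(2),"w",round(o["gripper_width"],4),"q6",o["joint_positions"][5].round(2),"tilt",R[:,2].round(3))
    return p,R,yaw,q,fc
def plan(target,yawt,n):
    p,R,yaw,q,_=state();d=np.array(target)-p
    turn=-((yawt-yaw+np.pi)%(2*np.pi)-np.pi);print("dist",np.linalg.norm(d).round(3),"turn",turn.round(3))
    for i in range(n):
        a=yaw-turn*i/n;c,s=np.cos(a),np.sin(a);e=d/n*100
        print([round(v,2) for v in(c*e[0]+s*e[1],s*e[0]-c*e[1],-e[2],turn/n)])
E
python3 - <<'E'
from st import *
t=tf(cr,[[-.068,0,.26]])[0];print(t);plan(t,cr[2]+np.pi/2,20)
E
```

```text
[0.63137663 0.06324261 0.26      ]
t 0.1 tcp [0.2758 0.5601 0.2217] crate mm [-484.1 -447.4  221.7] yaw 1.113 F crate [ 0.05  0.14 -0.37] w 0.0871 q6 -0.18 tilt [-0.001 -0.002 -1.   ]
dist 0.612 turn 1.314
[np.float64(-1.44), np.float64(2.69), np.float64(-0.19), np.float64(0.07)]
[np.float64(-1.26), np.float64(2.78), np.float64(-0.19), np.float64(0.07)]
[np.float64(-1.08), np.float64(2.86), np.float64(-0.19), np.float64(0.07)]
[np.float64(-0.89), np.float64(2.92), np.float64(-0.19), np.float64(0.07)]
[np.float64(-0.69), np.float64(2.98), np.float64(-0.19), np.float64(0.07)]
[np.float64(-0.5), np.float64(3.01), np.float64(-0.19), np.float64(0.07)]
[np.float64(-0.3), np.float64(3.04), np.float64(-0.19), np.float64(0.07)]
[np.float64(-0.1), np.float64(3.05), np.float64(-0.19), np.float64(0.07)]
[np.float64(0.1), np.float64(3.05), np.float64(-0.19), np.float64(0.07)]
[np.float64(0.3), np.float64(3.04), np.float64(-0.19), np.float64(0.07)]
[np.float64(0.5), np.float64(3.01), np.float64(-0.19), np.float64(0.07)]
[np.float64(0.7), np.float64(2.97), np.float64(-0.19), np.float64(0.07)]
[np.float64(0.89), np.float64(2.92), np.float64(-0.19), np.float64(0.07)]
[np.float64(1.08), np.float64(2.86), np.float64(-0.19), np.float64(0.07)]
[np.float64(1.27), np.float64(2.78), np.float64(-0.19), np.float64(0.07)]
[np.float64(1.45), np.float64(2.69), np.float64(-0.19), np.float64(0.07)]
[np.float64(1.62), np.float64(2.59), np.float64(-0.19), np.float64(0.07)]
[np.float64(1.79), np.float64(2.48), np.float64(-0.19), np.float64(0.07)]
[np.float64(1.95), np.float64(2.36), np.float64(-0.19), np.float64(0.07)]
[np.float64(2.1), np.float64(2.22), np.float64(-0.19), np.float64(0.07)]
```

>>> play_rows:
  commands: [-1.4,2.7,-0.8,0.066,-1.2,2.8,-0.8,0.066,-1.1,2.9,-0.8,0.066,-0.9,2.9,-0.8,0.066,-0.7,3.0,-0.6,0.066]
  claw: 0
  squeeze: 30

```text
clock: 0.6
tcp_pos: [0.3662, 0.4355, 0.2606]
ee_rot: [2.905, 1.195, -0.001]
ft_force: [0.3, 0.7, -0.2]
gripper_width: 0.0547
```

>>> play_rows:
  commands: [-0.5,3.0,0,0.066,-0.3,3.0,0,0.066,-0.1,3.0,0,0.066,0.1,3.0,0,0.066,0.3,3.0,0,0.066]

```text
clock: 1.1
tcp_pos: [0.4534, 0.3125, 0.2602]
ee_rot: [3.062, 0.701, -0.002]
ft_force: [0.6, 0.8, 0.2]
gripper_width: 0.0151
```

>>> play_rows:
  commands: [0.5,3.0,0,0.066,0.7,3.0,0,0.066,0.9,2.9,0,0.066,1.1,2.9,0,0.066,1.3,2.8,0,0.066]

```text
clock: 1.6
tcp_pos: [0.5425, 0.1876, 0.2601]
ee_rot: [3.136, 0.189, -0.002]
ft_force: [0.3, 0.6, -0.1]
gripper_width: 0.0006
```

```bash
python3 - <<'E'
from st import *
t=tf(cr,[[-.068,0,.25]])[0];print(t);plan(t,cr[2]+np.pi/2,5)
E
```

```text
[0.63137663 0.06324261 0.25      ]
t 1.6 tcp [0.5425 0.1876 0.2601] crate mm [-172.2 -111.8  260.1] yaw 0.12 F crate [-0.7   0.21 -0.11] w 0.0006 q6 0.02 tilt [-0.001 -0.    -1.   ]
dist 0.153 turn 0.321
[np.float64(1.47), np.float64(2.68), np.float64(0.2), np.float64(0.06)]
[np.float64(1.64), np.float64(2.58), np.float64(0.2), np.float64(0.06)]
[np.float64(1.8), np.float64(2.47), np.float64(0.2), np.float64(0.06)]
[np.float64(1.95), np.float64(2.35), np.float64(0.2), np.float64(0.06)]
[np.float64(2.1), np.float64(2.22), np.float64(0.2), np.float64(0.06)]
```

>>> play_rows:
  commands: [1.5,2.7,0.2,0.064,1.6,2.6,0.2,0.064,1.8,2.5,0.2,0.064,2.0,2.4,0.2,0.064,2.1,2.2,0.2,0.064]

```text
clock: 2.1
tcp_pos: [0.6323, 0.0626, 0.2499]
ee_rot: [-3.126, 0.313, 0.002]
ft_force: [0.6, -0.3, 0.4]
gripper_width: 0.0004
```

```bash
cat > look.py <<'E'
import sys
from st import *
from plant import vision
tag=sys.argv[1];a,b,c,d=map(int,sys.argv[3:7]);n=sys.argv[2]
f=vision.grab_frame(n);k=min(790//(c-a),590//(d-b))
cv2.imwrite(f"pics/{tag}.png",cv2.resize(f["frame"][b:d,a:c],None,fx=k,fy=k,interpolation=3));print("k",k);state()
E
python3 look.py h1 scene 240 170 370 280
```

```text
k 5
t 2.15 tcp [0.6358 0.058  0.2495] crate mm [-63.8   5.4 249.5] yaw -0.205 F crate [1.16 3.31 0.06] w 0.0007 q6 0.12 tilt [ 0.003 -0.004 -1.   ]
```

View pics/h1.png

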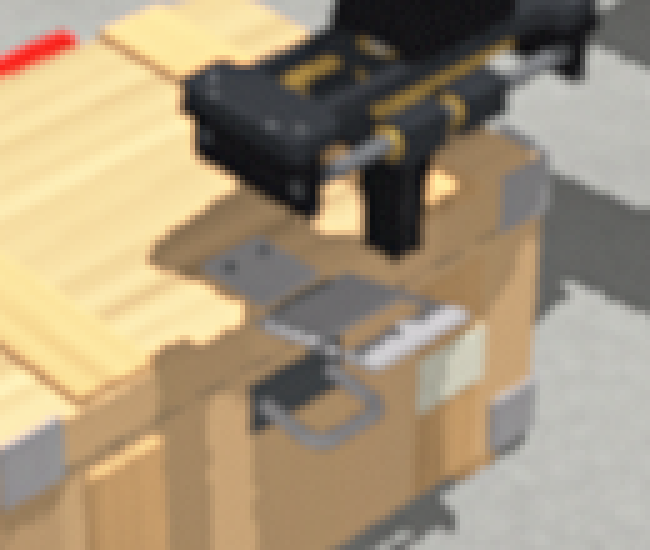

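>>> play_rows:
  commands: [-0.6,-0.3,1.0,0,0,0,1.5,0,0,0,1.5,0,0,0,1.2,0,0,0,1.2,0]

```text
clock: 2.65
tcp_pos: [0.6255, 0.069, 0.1854]
ee_rot: [-3.126, 0.307, 0.003]
ft_force: [0.0, -0.5, 0.7]
gripper_width: 0.0004
```

>>> play_rows:
  commands: [0,0,1.2,0,0,0,1.0,0,0,0,0.9,0,0,0,0,0,0,0,0,0]

```text
clock: 3.15
tcp_pos: [0.6268, 0.068, 0.1554]
ee_rot: [-3.126, 0.309, 0.0]
ft_force: [0.9, 0.9, -0.4]
gripper_width: 0.0003
```

```bash
python3 look.py h2 scene 240 170 370 280
```

```text
k 5
t 3.2 tcp [0.6271 0.0679 0.1558] crate mm [-71.7  -5.1 155.8] yaw -0.197 F crate [0.47 0.26 0.24] w 0.0001 q6 0.13 tilt [ 0.001  0.    -1.   ]
```

View pics/h2.png

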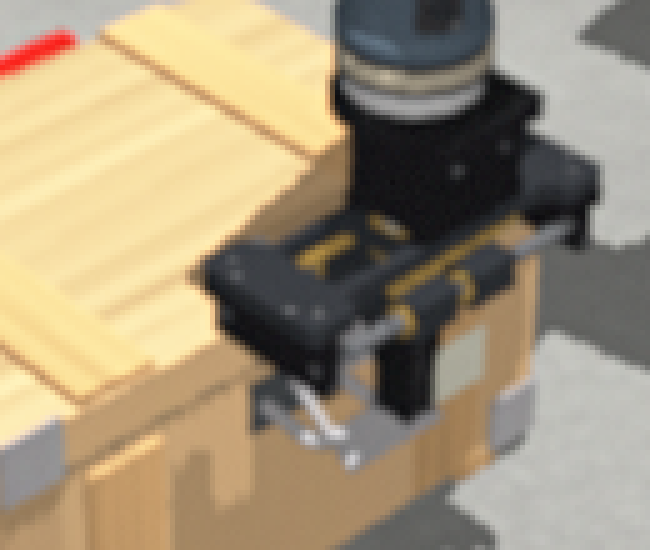

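>>> play_rows:
  commands: [0.4,0.2,0.6,0,0,0.2,0.6,0,0,0.3,0.6,0,0,0.2,0.7,0,0,0,0,0]

```text
clock: 3.7
tcp_pos: [0.6279, 0.058, 0.129]
ee_rot: [3.126, -0.31, -0.005]
ft_force: [-0.2, -0.8, 0.6]
gripper_width: 0.0004
```

```bash
python3 look.py h3 scene 240 170 370 280
```

```text
k 5
t 3.75 tcp [0.6282 0.0581 0.1296] crate mm [-62.3  -2.1 129.6] yaw -0.197 F crate [ 0.5  -0.94  0.24] w 0.0003 q6 0.11 tilt [-0.002  0.    -1.   ]
```

View pics/h3.png

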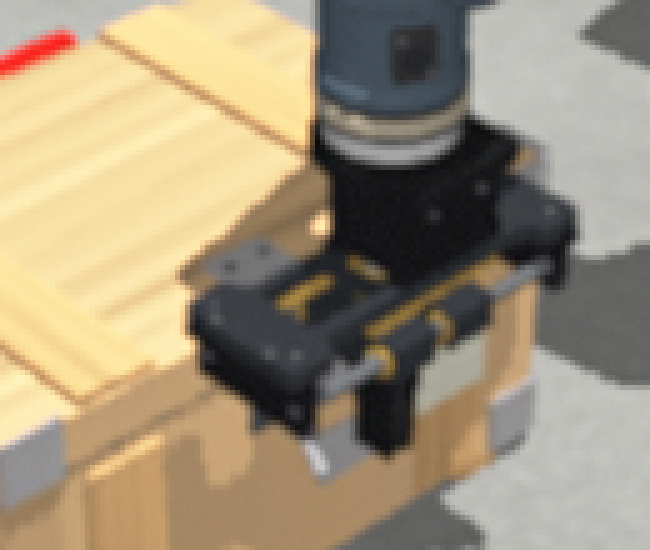

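>>> play_rows:
  commands: [0,-1.5,0,0,0,0,-1.2,0,0,0,-1.2,0,0,0,-1.0,0,0,1.0,0,0]

```text
clock: 4.25
tcp_pos: [0.6317, 0.0638, 0.1675]
ee_rot: [-3.126, 0.306, -0.009]
ft_force: [1.8, -1.4, 0.4]
gripper_width: 0.0003
```

>>> play_rows:
  commands: [0,1.0,0,0,0,1.0,0,0,0,0.8,0,0,0,0.8,0,0,0,0.5,0,0]

```text
clock: 4.75
tcp_pos: [0.6215, 0.0225, 0.1641]
ee_rot: [-3.125, 0.311, 0.001]
ft_force: [0.1, 2.1, -2.0]
gripper_width: 0.0005
```

```bash
python3 -c "
from st import *
state()"
```

```text
t 4.75 tcp [0.6215 0.0225 0.1641] crate mm [-26.1  -1.6 164.1] yaw -0.198 F crate [-2.11 -0.29 -1.98] w 0.0005 q6 0.05 tilt [-0.001  0.001 -1.   ]
```

Contact at about 2–3 N. Continuing inwards slowly.

>>> play_rows:
  commands: [0,0.2,0,0,0,0.2,0,0,0,0.2,0,0,0,0.1,0,0,0,0,0,0]

```text
clock: 5.25
tcp_pos: [0.6205, 0.0171, 0.1643]
ee_rot: [-3.125, 0.309, 0.0]
ft_force: [1.3, 4.6, -2.5]
gripper_width: 0.0004
```

```bash
python3 -c "
from st import *
state()"
```

```text
t 5.25 tcp [0.6205 0.0171 0.1643] crate mm [-20.6  -1.5 164.3] yaw -0.197 F crate [-4.79  0.37 -2.49] w 0.0004 q6 0.04 tilt [-0.     0.002 -1.   ]
```

>>> play_rows:
  commands: [0,0.1,0,0,0,0.1,0,0,0,0.1,0,0,0,0,0,0]

```text
clock: 5.65
tcp_pos: [0.6205, 0.0171, 0.1644]
ee_rot: [-3.12, 0.31, -0.001]
ft_force: [3.4, 12.3, -3.1]
gripper_width: 0.0001
```

```bash
python3 look.py h4 scene 240 170 370 280
```

```text
k 5
t 5.7 tcp [0.6205 0.017  0.1644] crate mm [-20.6  -1.5 164.4] yaw -0.198 F crate [-12.06   0.44  -2.14] w 0.0003 q6 0.04 tilt [ 0.002  0.006 -1.   ]
```

View pics/h4.png

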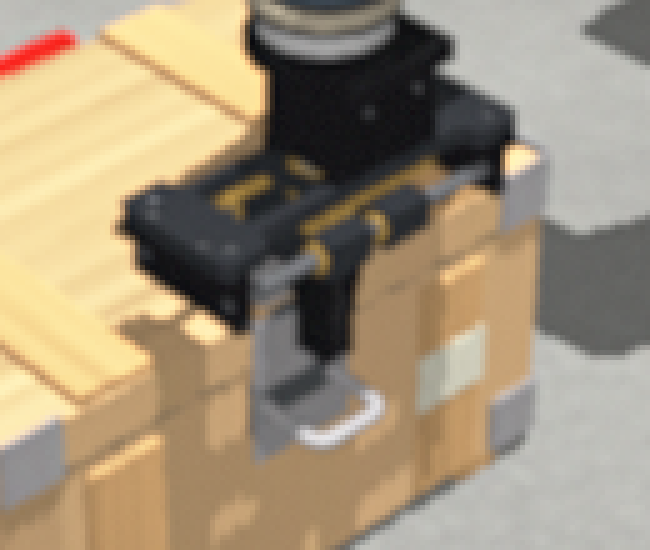

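>>> play_rows:
  commands: [0,-1.0,0,0,0,-3.0,-1.0,0,0,-4.0,-3.0,0,0,-4.0,-2.0,0,0,-4,0,0]

```text
clock: 6.2
tcp_pos: [0.6542, 0.1707, 0.2292]
ee_rot: [3.125, -0.309, 0.014]
ft_force: [1.6, 1.2, 0.5]
gripper_width: 0.0004
```

```bash
python3 look.py h5 scene 260 190 360 270; python3 look.py h5t top 240 75 310 140
```

```text
k 7
t 6.25 tcp [0.654  0.1777 0.2276] crate mm [-184.7   -0.6  227.6] yaw -0.193 F crate [-3.48  0.81 -0.64] w 0.0005 q6 0.29 tilt [ 0.008  0.004 -1.   ]
k 9
t 6.3 tcp [0.6525 0.1745 0.2262] crate mm [-181.2   -1.4  226.2] yaw -0.191 F crate [ 1.21 -0.01 -0.14] w 0.0005 q6 0.29 tilt [ 0.005  0.    -1.   ]
```

View pics/h5.png

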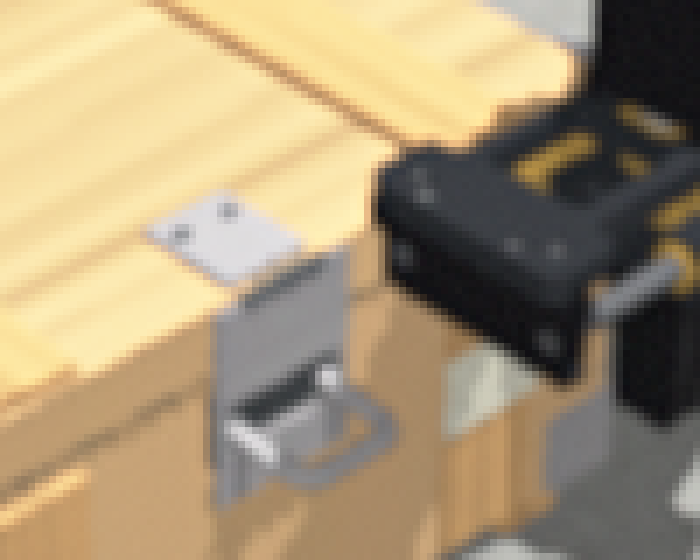

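View pics/h5t.png

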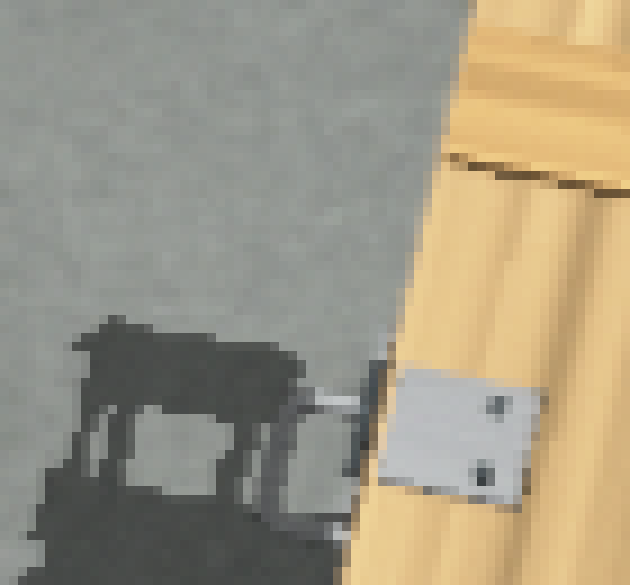

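```bash
python3 - <<'E'
from st import *
b=ray("top",(240+276/9-.5,75+457/9-.5),.135)
def tocr(p):
    c,s=np.cos(cr[2]),np.sin(cr[2]);d=p-[cr[0],cr[1],0];return np.array([c*d[0]+s*d[1],-s*d[0]+c*d[1],d[2]])*1000
print(b,tocr(b))
for u in((287,400),(265,512)): print(tocr(ray("top",(240+u[0]/9-.5,75+u[1]/9-.5),.135)))
for u in((365,400),(545,395),(378,480),(522,507)): print("plate",tocr(ray("top",(240+u[0]/9-.5,75+u[1]/9-.5),.192)))
for th in(0,.12,.25):
    S,Cc=np.sin(th),np.cos(th)
    print(th,((proj("scene",tf(cr,np.array([(-5.5-85*S,31,190-85*Cc),(-5.5-85*S,-31,190-85*Cc),(-5.5,31,190),(-5.5,-31,190)])/1000))-[260,190]+.5)*7).round().tolist())
for z in (131,135,139): print(((proj("scene",tf(cr,np.array([(-42,14,z),(-42,-14,z)])/1000))-[260,190]+.5)*7).round().tolist())
E
```

```text
[0.62900871 0.03811738 0.135     ] [-42.90640176   2.68242258 135.        ]
[-43.51845718  22.38054502 135.        ]
[-42.44229585 -16.25008483 135.        ]
plate [ -8.6573071    8.62780657 192.        ]
plate [ 45.94933365  21.05207306 192.        ]
plate [  0.7159314  -15.90860588 192.        ]
plate [ 46.26014682 -15.78754385 192.        ]
0 [[223.0, 501.0], [349.0, 426.0], [221.0, 307.0], [351.0, 236.0]]
0.12 [[243.0, 513.0], [368.0, 438.0], [221.0, 307.0], [351.0, 236.0]]
0.25 [[263.0, 523.0], [389.0, 447.0], [221.0, 307.0], [351.0, 236.0]]
[[329.0, 470.0], [387.0, 435.0]]
[[329.0, 461.0], [387.0, 426.0]]
[[329.0, 451.0], [387.0, 417.0]]
```

Hasp strap is closed: its tip corner at crop (220,500) matches the projection for 0 rad. Now the hook.

```bash
python3 - <<'E'
from st import *
plan([.481,.283,.200],-.31+np.pi/2,10)
E
```

```text
t 6.3 tcp [0.6525 0.1745 0.2262] crate mm [-181.2   -1.4  226.2] yaw -0.191 F crate [ 1.21 -0.01 -0.14] w 0.0005 q6 0.29 tilt [ 0.005  0.    -1.   ]
dist 0.205 turn -1.452
[np.float64(-1.89), np.float64(-0.74), np.float64(0.26), np.float64(-0.15)]
[np.float64(-1.76), np.float64(-1.01), np.float64(0.26), np.float64(-0.15)]
[np.float64(-1.6), np.float64(-1.25), np.float64(0.26), np.float64(-0.15)]
[np.float64(-1.4), np.float64(-1.47), np.float64(0.26), np.float64(-0.15)]
[np.float64(-1.17), np.float64(-1.66), np.float64(0.26), np.float64(-0.15)]
[np.float64(-0.92), np.float64(-1.81), np.float64(0.26), np.float64(-0.15)]
[np.float64(-0.65), np.float64(-1.92), np.float64(0.26), np.float64(-0.15)]
[np.float64(-0.37), np.float64(-2.0), np.float64(0.26), np.float64(-0.15)]
[np.float64(-0.07), np.float64(-2.03), np.float64(0.26), np.float64(-0.15)]
[np.float64(0.22), np.float64(-2.02), np.float64(0.26), np.float64(-0.15)]
```

>>> play_rows:
  commands: [-1.9,-0.7,0,-0.145,-1.8,-1.0,0,-0.145,-1.6,-1.3,0,-0.145,-1.4,-1.5,0,-0.145,-1.2,-1.7,0,-0.145]
  claw: 0.5

```text
clock: 6.8
tcp_pos: [0.5642, 0.2245, 0.2245]
ee_rot: [3.028, 0.828, -0.001]
ft_force: [-0.1, 0.2, -0.1]
gripper_width: 0.0323
```

>>> play_rows:
  commands: [-0.9,-1.8,0,-0.145,-0.6,-1.9,0,-0.145,-0.4,-2.0,0,-0.145,-0.1,-2.0,0,-0.145,0.2,-2.0,0,-0.145]

```text
clock: 7.3
tcp_pos: [0.4797, 0.2788, 0.2246]
ee_rot: [2.538, 1.848, -0.001]
ft_force: [-0.3, 0.3, 0.5]
gripper_width: 0.0435
```

>>> play_rows:
  commands: [0,0,0,0,0,0,0,0]

```text
clock: 7.5
tcp_pos: [0.4807, 0.2791, 0.2248]
ee_rot: [2.545, 1.838, 0.001]
ft_force: [-0.2, -0.3, 0.6]
gripper_width: 0.0434
```

```bash
python3 look.py k1 scene 370 200 500 310; python3 -c "
from st import *
plan([.481,.283,.17],-.31+np.pi/2,1)"
```

```text
k 5
t 7.55 tcp [0.4812 0.2791 0.2248] crate mm [-249.6 -190.2  224.8] yaw 1.251 F crate [0.06 0.43 0.12] w 0.0437 q6 -0.92 tilt [ 0.002 -0.001 -1.   ]
t 7.55 tcp [0.4812 0.2791 0.2248] crate mm [-249.6 -190.2  224.8] yaw 1.251 F crate [0.06 0.43 0.12] w 0.0437 q6 -0.92 tilt [ 0.002 -0.001 -1.   ]
dist 0.055 turn -0.01
[np.float64(0.37), np.float64(-0.14), np.float64(5.48), np.float64(-0.01)]
```

View pics/k1.png

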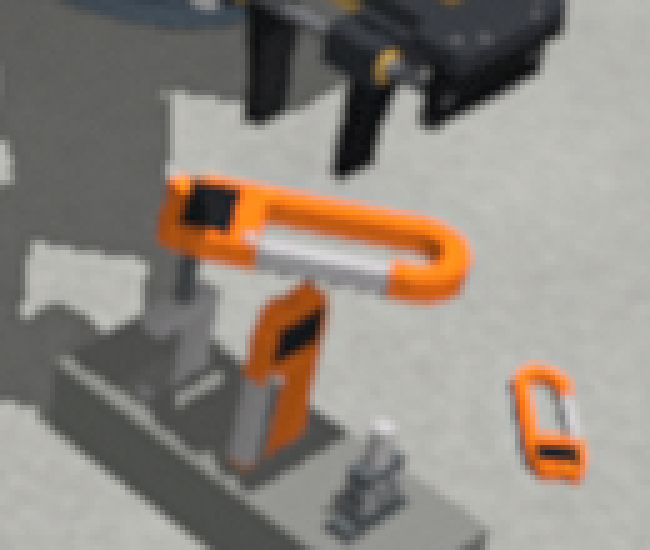

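>>> play_rows:
  commands: [0.4,-0.1,1.5,0,0,0,2.5,0,0,0,2.5,0,0,0,1.0,0,0,0,0,0]

```text
clock: 8.05
tcp_pos: [0.4803, 0.2829, 0.1481]
ee_rot: [-2.546, -1.839, 0.005]
ft_force: [-0.4, -0.6, 0.6]
gripper_width: 0.0436
```

```bash
python3 look.py k2 scene 370 200 500 310;python3 look.py k2t top 145 145 255 225
```

```text
k 5
t 8.1 tcp [0.4811 0.2834 0.1493] crate mm [-253.8 -191.2  149.3] yaw 1.252 F crate [-0.53 -0.08  0.27] w 0.0437 q6 -0.92 tilt [-0. -0. -1.]
k 7
t 8.15 tcp [0.4815 0.2838 0.1501] crate mm [-254.3 -190.8  150.1] yaw 1.252 F crate [ 0.92 -0.96 -0.72] w 0.0437 q6 -0.92 tilt [ 0.001  0.    -1.   ]
```

View pics/k2.png

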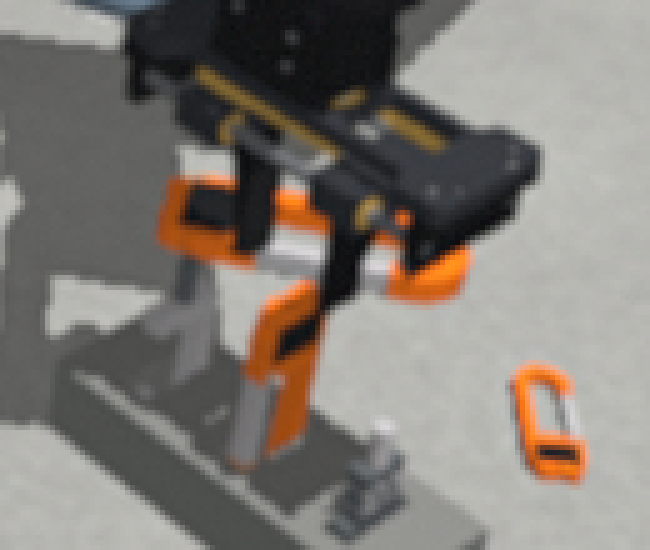

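View pics/k2t.png

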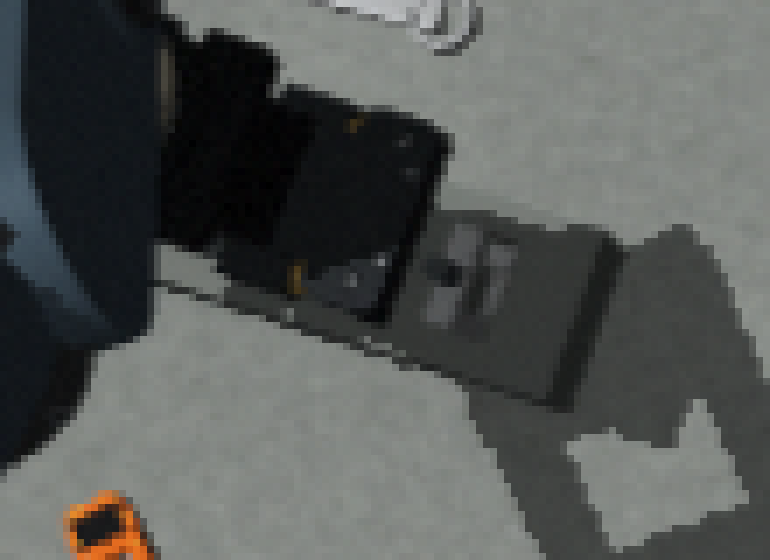

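>>> play_rows:
  commands: [0,0,1.3,0,0,0,1.3,0,0,0,1.3,0,0,0,1.3,0,0,0,0,0]

```text
clock: 8.65
tcp_pos: [0.4787, 0.2834, 0.0952]
ee_rot: [-2.544, -1.841, 0.007]
ft_force: [0.1, -0.4, 0.3]
gripper_width: 0.0434
```

```bash
python3 look.py k3 scene 370 200 500 310
```

```text
k 5
t 8.7 tcp [0.4794 0.2836 0.0961] crate mm [-253.7 -192.8   96.1] yaw 1.253 F crate [ 0.09  0.43 -0.03] w 0.0435 q6 -0.92 tilt [-0.003 -0.001 -1.   ]
```

View pics/k3.png

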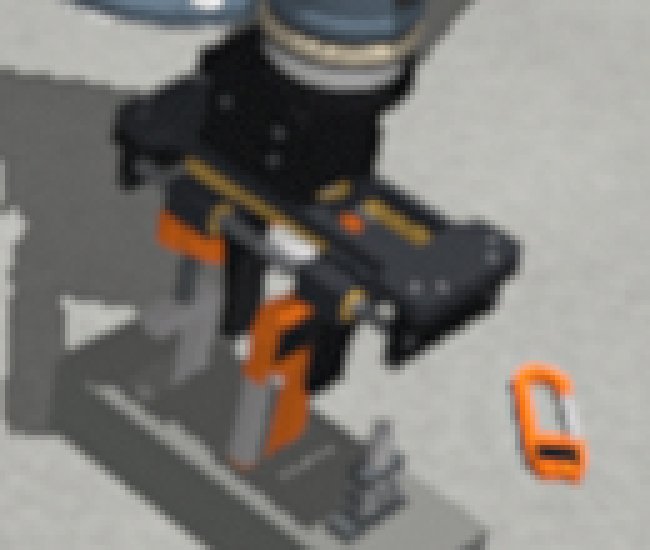

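>>> play_rows:
  commands: [0,0,0,0,0,0,0,0,0,0,0,0,0,0,0,0,0,0,0,0]
  claw: 0
  squeeze: 45

```text
clock: 9.2
tcp_pos: [0.4806, 0.2841, 0.0979]
ee_rot: [2.545, 1.842, 0.001]
ft_force: [0.6, 5.8, -1.4]
gripper_width: 0.0114
```

>>> play_rows:
  commands: [0,0,0,0]

```text
clock: 9.3
tcp_pos: [0.4807, 0.2841, 0.0979]
ee_rot: [2.545, 1.842, 0.001]
ft_force: [0.6, 0.6, 0.7]
gripper_width: 0.0116
```

```bash
python3 look.py k4 scene 370 200 500 310
```

```text
k 5
t 9.35 tcp [0.4807 0.2841 0.0979] crate mm [-254.5 -191.7   97.9] yaw 1.253 F crate [-0.82 -0.05  0.47] w 0.0116 q6 -0.92 tilt [ 0.001  0.    -1.   ]
```

View pics/k4.png

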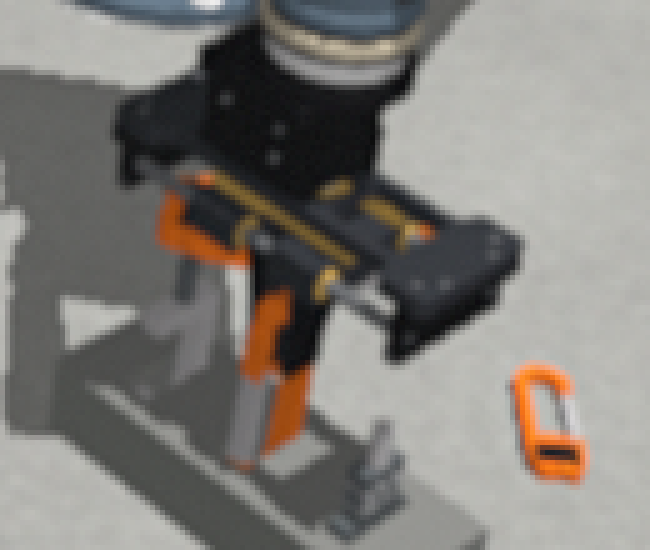

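>>> play_rows:
  commands: [0,0,-0.8,0,0,0,-1.5,0,0,0,-2.5,0,0,0,-3.0,0,0,0,-3.0,0]

```text
clock: 9.85
tcp_pos: [0.4792, 0.2835, 0.2061]
ee_rot: [-2.544, -1.842, 0.005]
ft_force: [0.3, -0.6, -2.6]
gripper_width: 0.0117
```

>>> play_rows:
  commands: [0,0,-2.5,0,0,0,-0.5,0,0,0,0,0]

```text
clock: 10.15
tcp_pos: [0.4801, 0.2838, 0.236]
ee_rot: [2.545, 1.842, 0.001]
ft_force: [1.2, 0.6, -3.1]
gripper_width: 0.0118
```

```bash
python3 look.py k5 scene 370 160 500 310; python3 -c "
from st import *
t=tf(cr,[[-.11,.0025,.23]])[0]
plan(t,cr[2]+np.pi/2,15)"
```

```text
k 3
t 10.2 tcp [0.4794 0.2835 0.2347] crate mm [-253.6 -192.8  234.7] yaw 1.253 F crate [-0.69  0.26 -3.52] w 0.0116 q6 -0.92 tilt [-0.002 -0.001 -1.   ]
t 10.2 tcp [0.4794 0.2835 0.2347] crate mm [-253.6 -192.8  234.7] yaw 1.253 F crate [-0.69  0.26 -3.52] w 0.0116 q6 -0.92 tilt [-0.002 -0.001 -1.   ]
dist 0.242 turn 1.453
[np.float64(-0.8), np.float64(1.41), np.float64(0.03), np.float64(0.1)]
[np.float64(-0.66), np.float64(1.48), np.float64(0.03), np.float64(0.1)]
[np.float64(-0.51), np.float64(1.53), np.float64(0.03), np.float64(0.1)]
[np.float64(-0.36), np.float64(1.57), np.float64(0.03), np.float64(0.1)]
[np.float64(-0.21), np.float64(1.6), np.float64(0.03), np.float64(0.1)]
[np.float64(-0.05), np.float64(1.62), np.float64(0.03), np.float64(0.1)]
[np.float64(0.1), np.float64(1.61), np.float64(0.03), np.float64(0.1)]
[np.float64(0.26), np.float64(1.6), np.float64(0.03), np.float64(0.1)]
[np.float64(0.41), np.float64(1.56), np.float64(0.03), np.float64(0.1)]
[np.float64(0.56), np.float64(1.52), np.float64(0.03), np.float64(0.1)]
[np.float64(0.71), np.float64(1.45), np.float64(0.03), np.float64(0.1)]
[np.float64(0.84), np.float64(1.38), np.float64(0.03), np.float64(0.1)]
[np.float64(0.97), np.float64(1.29), np.float64(0.03), np.float64(0.1)]
[np.float64(1.09), np.float64(1.19), np.float64(0.03), np.float64(0.1)]
[np.float64(1.2), np.float64(1.08), np.float64(0.03), np.float64(0.1)]
```

View pics/k5.png

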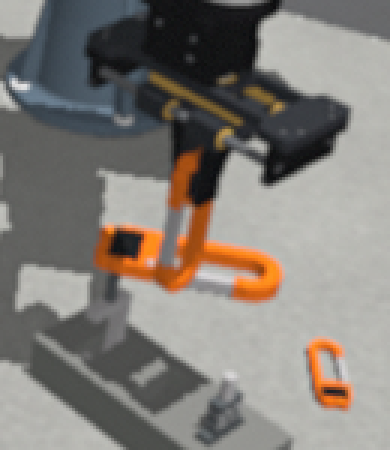

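>>> play_rows:
  commands: [-0.8,1.4,0,0.097,-0.7,1.5,0,0.097,-0.5,1.5,0,0.097,-0.4,1.6,0,0.097,-0.2,1.6,0,0.097]

```text
clock: 10.7
tcp_pos: [0.5332, 0.2225, 0.2329]
ee_rot: [-2.914, -1.171, 0.009]
ft_force: [-0.0, 0.1, -3.4]
gripper_width: 0.012
```

>>> play_rows:
  commands: [0,1.6,0,0.097,0.1,1.6,0,0.097,0.3,1.6,0,0.097,0.4,1.5,0,0.097,0.6,1.5,0,0.097]

```text
clock: 11.2
tcp_pos: [0.5877, 0.1643, 0.2327]
ee_rot: [-3.111, -0.437, 0.009]
ft_force: [-0.2, 0.0, -3.5]
gripper_width: 0.0114
```

>>> play_rows:
  commands: [0.7,1.4,0,0.097,0.8,1.4,0,0.097,1.0,1.3,0,0.097,1.1,1.2,0,0.097,1.2,1.1,0,0.097]

```text
clock: 11.7
tcp_pos: [0.6417, 0.1044, 0.2324]
ee_rot: [3.124, -0.323, -0.009]
ft_force: [-0.3, 0.5, -3.4]
gripper_width: 0.0115
```

>>> play_rows:
  commands: [0,0,0,0,0,0,0,0,0,0,0,0]

```text
clock: 12.0
tcp_pos: [0.6415, 0.1057, 0.2343]
ee_rot: [-3.126, 0.314, 0.005]
ft_force: [0.3, 0.9, -2.8]
gripper_width: 0.0121
```

```bash
python3 look.py m1 scene 260 160 390 270; python3 look.py m1t top 230 80 310 150
```

```text
k 5
t 12.05 tcp [0.6417 0.1058 0.2347] crate mm [-111.7    1.7  234.7] yaw -0.2 F crate [-0.88 -0.13 -2.17] w 0.0119 q6 0.19 tilt [-0.002  0.    -1.   ]
k 8
t 12.1 tcp [0.642  0.1058 0.2351] crate mm [-111.8    1.9  235.1] yaw -0.2 F crate [ 0.5  -1.19 -3.4 ] w 0.012 q6 0.19 tilt [-0.001  0.    -1.   ]
```

View pics/m1.png

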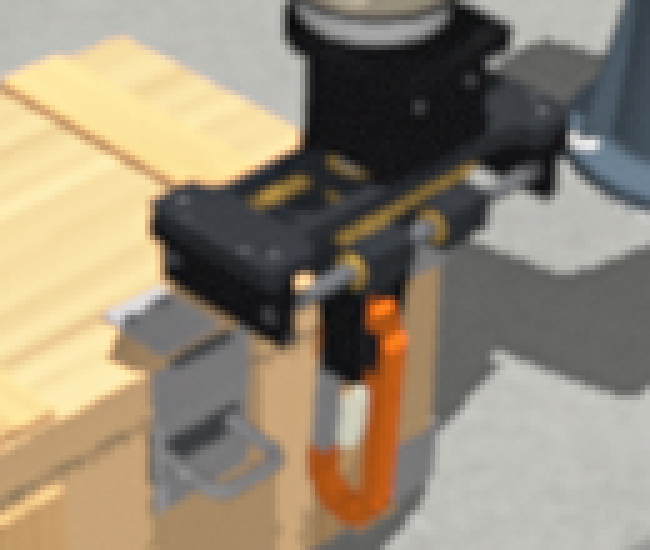

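View pics/m1t.png

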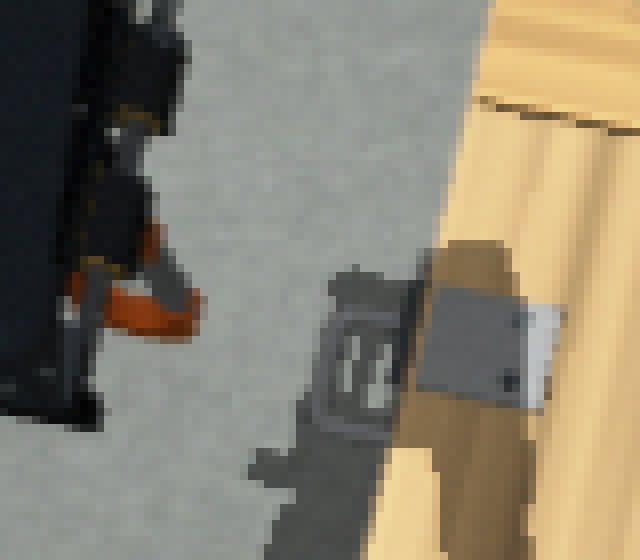

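```bash
python3 - <<'E'
from st import *
p,R,yaw,q,f=state()
ov=cv2.imread("pics/m1.png")
for dx,col in((0,(0,255,0)),(5,(255,0,255))):
    hp=np.array([*(p+R@np.array([0,-dx/1000,0]))[:2],yaw-np.pi/2,p[2]-.0879])
    P=[];
    a=np.linspace(np.pi,2*np.pi,15)
    out=[(-22,124)]+[(22*np.cos(t),22+22*np.sin(t)) for t in a]+[(22,124),(-22,124)]
    for y in(-6,6):
        u=((proj("scene",tf(hp,np.array([(x,y,z) for x,z in out])/1000))-[260,160]+.5)*5).astype(int)
        cv2.polylines(ov,[u.reshape(-1,1,2)],False,col,1)
cv2.imwrite("pics/m1o.png",ov[200:,200:500])
E
```

```text
t 12.1 tcp [0.642  0.1058 0.2351] crate mm [-111.8    1.9  235.1] yaw -0.2 F crate [ 0.5  -1.19 -3.4 ] w 0.012 q6 0.19 tilt [-0.001  0.    -1.   ]
```

View pics/m1o.png

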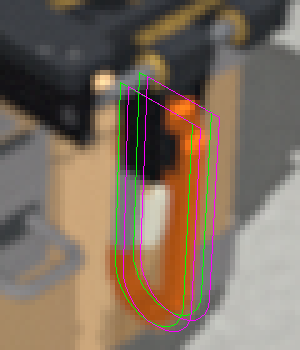

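>>> play_rows:
  commands: [0.1,1.6,0,0,0,1.7,0,0,0,1.7,0,0,0,1.6,0,0,0,0,0,0]

```text
clock: 12.6
tcp_pos: [0.6302, 0.0368, 0.2357]
ee_rot: [3.124, -0.322, -0.0]
ft_force: [0.5, -0.1, -2.9]
gripper_width: 0.0117
```

>>> play_rows:
  commands: [0,0,0,0]

```text
clock: 12.7
tcp_pos: [0.6306, 0.0392, 0.2357]
ee_rot: [-3.125, 0.32, -0.0]
ft_force: [0.4, 0.1, -3.2]
gripper_width: 0.0115
```

```bash
python3 look.py n1 scene 260 160 390 270
```

```text
k 5
t 12.75 tcp [0.6307 0.0398 0.2357] crate mm [-44.9   4.  235.7] yaw -0.203 F crate [ 0.26  0.28 -2.3 ] w 0.0119 q6 0.09 tilt [ 0.     0.001 -1.   ]
```

View pics/n1.png

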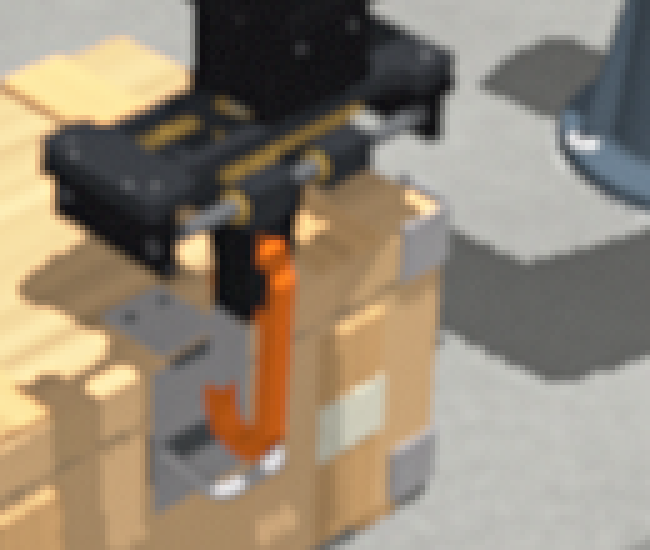

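>>> play_rows:
  commands: [0,0,0.1,0,0,0,0.1,0,0,0,0.1,0,0,0,0.1,0,0,0,0.05,0]

```text
clock: 13.25
tcp_pos: [0.6306, 0.0404, 0.2308]
ee_rot: [3.126, -0.316, -0.0]
ft_force: [0.5, 0.4, -2.4]
gripper_width: 0.0118
```

>>> play_rows:
  commands: [0,0,0.05,0,0,0,0.05,0,0,0,0.05,0,0,0,0,0]

```text
clock: 13.65
tcp_pos: [0.6306, 0.0401, 0.2295]
ee_rot: [-3.126, 0.317, 0.0]
ft_force: [0.4, 0.8, -2.7]
gripper_width: 0.012
```

>>> play_rows:
  commands: [0,0,0.05,0,0,0,0.05,0,0,0,0.05,0,0,0,0,0]

```text
clock: 14.05
tcp_pos: [0.6306, 0.0401, 0.2279]
ee_rot: [3.126, -0.317, -0.0]
ft_force: [0.3, 0.2, -2.8]
gripper_width: 0.0116
```

>>> play_rows:
  commands: [0,0,0.04,0,0,0,0.04,0,0,0,0,0]

```text
clock: 14.35
tcp_pos: [0.6306, 0.0401, 0.2272]
ee_rot: [3.126, -0.317, -0.0]
ft_force: [0.5, 0.0, -2.6]
gripper_width: 0.0118
```

>>> play_rows:
  commands: [0,0,0.04,0,0,0,0.04,0,0,0,0,0]

```text
clock: 14.65
tcp_pos: [0.6306, 0.0401, 0.2264]
ee_rot: [3.126, -0.317, -0.0]
ft_force: [0.3, -0.8, -2.8]
gripper_width: 0.0115
```

>>> play_rows:
  commands: [0,0,0.04,0,0,0,0.04,0,0,0,0,0]

```text
clock: 14.95
tcp_pos: [0.6306, 0.0401, 0.2256]
ee_rot: [3.126, -0.317, -0.0]
ft_force: [0.1, -0.6, -2.4]
gripper_width: 0.0118
```

>>> play_rows:
  commands: [0,0,0.04,0,0,0,0.04,0,0,0,0,0]

```text
clock: 15.25
tcp_pos: [0.6306, 0.0401, 0.2248]
ee_rot: [3.126, -0.317, -0.0]
ft_force: [0.1, 0.1, -1.9]
gripper_width: 0.0115
```

>>> play_rows:
  commands: [0,0,0.04,0,0,0,0.04,0,0,0,0,0]

```text
clock: 15.55
tcp_pos: [0.6306, 0.0401, 0.224]
ee_rot: [3.126, -0.317, -0.0]
ft_force: [1.2, 1.1, -2.5]
gripper_width: 0.0122
```

>>> play_rows:
  commands: [0,0,0.04,0,0,0,0.04,0,0,0,0,0]

```text
clock: 15.85
tcp_pos: [0.6308, 0.0401, 0.2236]
ee_rot: [3.126, -0.317, 0.001]
ft_force: [0.1, 0.4, -2.5]
gripper_width: 0.0116
```

>>> play_rows:
  commands: [0,0,0.04,0,0,0,0,0]

```text
clock: 16.05
tcp_pos: [0.6308, 0.0401, 0.2235]
ee_rot: [3.126, -0.317, 0.001]
ft_force: [-0.9, -0.3, 3.0]
gripper_width: 0.0113
```

>>> play_rows:
  commands: [0,0,0.04,0,0,0,0,0]

```text
clock: 16.25
tcp_pos: [0.6309, 0.0401, 0.2233]
ee_rot: [3.126, -0.317, 0.002]
ft_force: [-1.0, -0.2, 4.7]
gripper_width: 0.0116
```

```bash
python3 look.py n2 scene 260 190 360 270
```

```text
k 7
t 16.3 tcp [0.6309 0.0401 0.2233] crate mm [-45.2   4.2 223.3] yaw -0.202 F crate [ 0.15 -1.25  4.57] w 0.0118 q6 0.09 tilt [ 0.001 -0.    -1.   ]
```

View pics/n2.png

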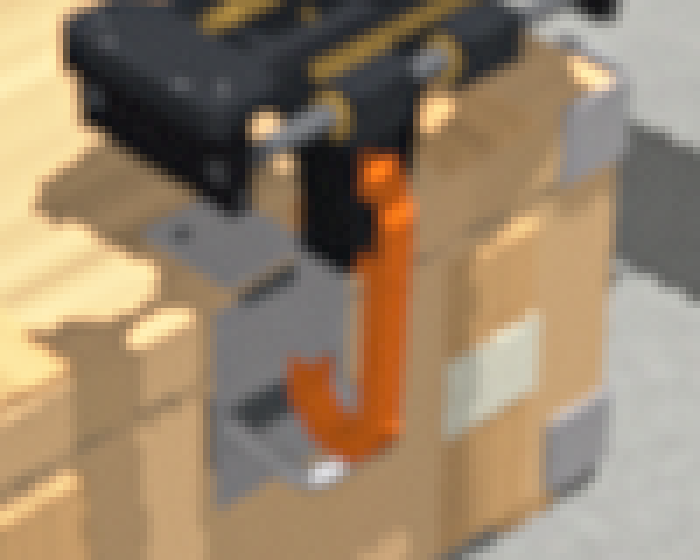

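Bar felt: contact at TCP z 0.2236, which puts the bar at hook z -4 there. Entering at hook z of about 38.5 therefore needs TCP z of about 0.181. Backing out and going down.

>>> play_rows:
  commands: [0,0,-0.4,0,0,-1.0,0,0,-0.1,-1.6,0,0,0,-1.6,0,0,0,0,0.6,0]

```text
clock: 16.8
tcp_pos: [0.639, 0.0848, 0.2206]
ee_rot: [-3.125, 0.312, -0.003]
ft_force: [-0.5, -0.1, -2.6]
gripper_width: 0.012
```

>>> play_rows:
  commands: [0,0,1.2,0,0,0,1.2,0,0,0,1.2,0,0,0,0.4,0,0,0,0,0]

```text
clock: 17.3
tcp_pos: [0.6373, 0.081, 0.1789]
ee_rot: [3.125, -0.318, -0.004]
ft_force: [0.4, -0.3, -2.7]
gripper_width: 0.0119
```

>>> play_rows:
  commands: [0,0,0,0,0,0,0,0]

```text
clock: 17.5
tcp_pos: [0.6387, 0.0812, 0.1811]
ee_rot: [-3.125, 0.317, -0.002]
ft_force: [0.8, -0.5, -2.3]
gripper_width: 0.0118
```

```bash
python3 look.py n3 scene 260 180 390 280;python3 look.py n3t top 230 80 310 150
```

```text
k 5
t 17.55 tcp [0.6387 0.0813 0.1812] crate mm [-87.1   3.5 181.2] yaw -0.202 F crate [-0.13 -0.08 -3.03] w 0.012 q6 0.16 tilt [ 0.002 -0.    -1.   ]
k 8
t 17.6 tcp [0.6386 0.0813 0.1812] crate mm [-87.2   3.4 181.2] yaw -0.202 F crate [ 0.09  0.25 -2.27] w 0.0116 q6 0.16 tilt [ 0.001 -0.    -1.   ]
```

View pics/n3.png

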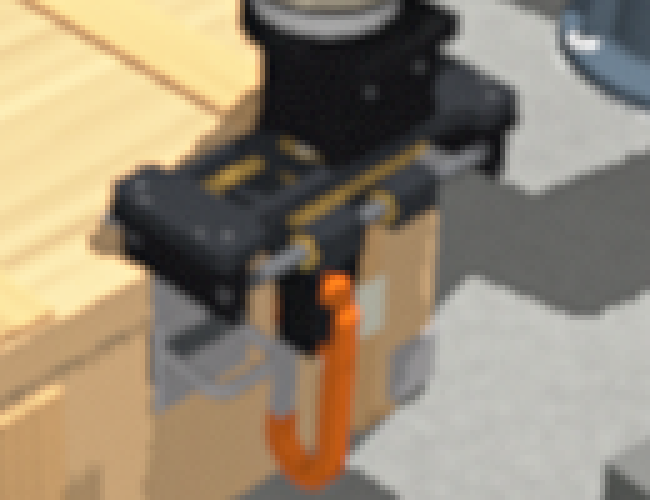

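View pics/n3t.png

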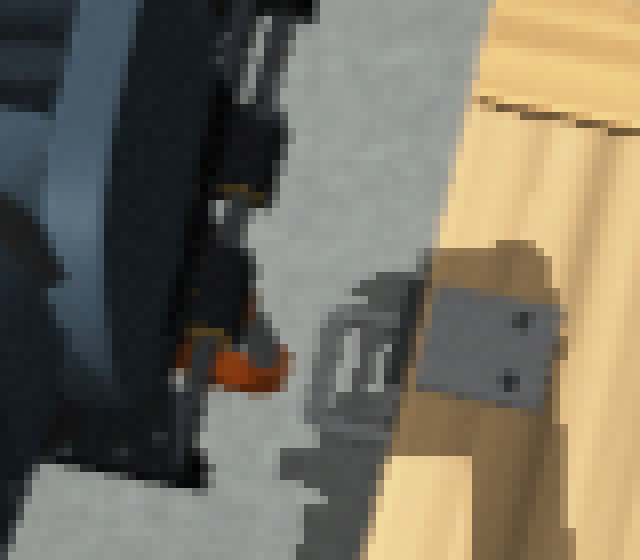

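>>> play_rows:
  commands: [0,0.2,0,0,0,0.2,0,0,0,0.2,0,0,0,0,0,0]

```text
clock: 18.0
tcp_pos: [0.6368, 0.0752, 0.1805]
ee_rot: [3.125, -0.317, -0.0]
ft_force: [0.1, -0.3, -2.1]
gripper_width: 0.0116
```

>>> play_rows:
  commands: [0,0.1,0,0,0,0.1,0,0,0,0,0,0]

```text
clock: 18.3
tcp_pos: [0.6365, 0.0735, 0.1804]
ee_rot: [3.125, -0.317, -0.0]
ft_force: [0.0, 0.5, -2.8]
gripper_width: 0.0114
```

>>> play_rows:
  commands: [0,0.1,0,0,0,0.1,0,0,0,0,0,0]

```text
clock: 18.6
tcp_pos: [0.6361, 0.0715, 0.1804]
ee_rot: [3.125, -0.317, -0.0]
ft_force: [-0.2, 0.1, -3.2]
gripper_width: 0.0117
```

>>> play_rows:
  commands: [0,0.1,0,0,0,0.1,0,0,0,0,0,0]

```text
clock: 18.9
tcp_pos: [0.6357, 0.0695, 0.1805]
ee_rot: [3.125, -0.317, -0.0]
ft_force: [0.9, -0.3, -2.6]
gripper_width: 0.0119
```

>>> play_rows:
  commands: [0,0.1,0,0,0,0.1,0,0,0,0,0,0]

```text
clock: 19.2
tcp_pos: [0.6353, 0.0676, 0.1805]
ee_rot: [3.125, -0.317, -0.0]
ft_force: [0.6, -0.0, -2.9]
gripper_width: 0.0119
```

>>> play_rows:
  commands: [0,0.1,0,0,0,0.1,0,0,0,0,0,0]

```text
clock: 19.5
tcp_pos: [0.635, 0.0663, 0.1805]
ee_rot: [-3.124, 0.317, -0.0]
ft_force: [0.1, 2.9, -2.2]
gripper_width: 0.0117
```

>>> play_rows:
  commands: [0,0.1,0,0,0,0.1,0,0,0,0,0,0]

```text
clock: 19.8
tcp_pos: [0.6346, 0.0642, 0.1807]
ee_rot: [-3.125, 0.317, -0.001]
ft_force: [-0.1, 3.2, -1.5]
gripper_width: 0.0117
```

```bash
python3 look.py n4 scene 270 200 370 280
```

```text
k 7
t 19.85 tcp [0.6346 0.0642 0.1807] crate mm [-69.6   3.  180.7] yaw -0.202 F crate [-3.43  0.54 -0.92] w 0.0117 q6 0.13 tilt [ 0.     0.001 -1.   ]
```

View pics/n4.png

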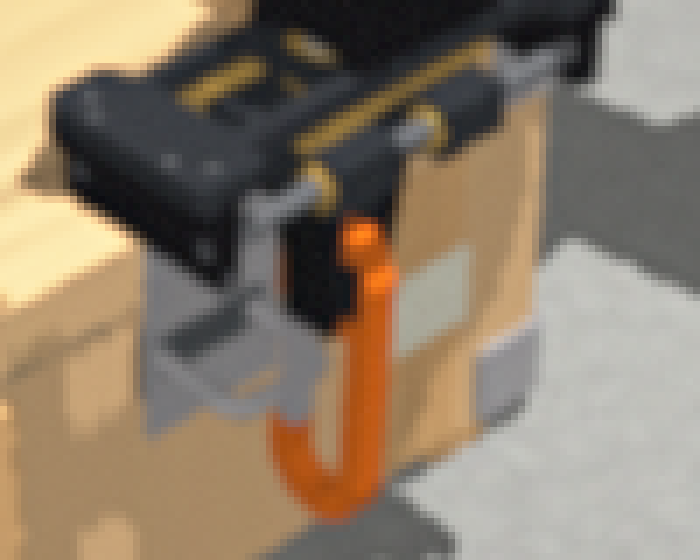

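>>> play_rows:
  commands: [0,0.2,0,0,0,0.2,0,0,0,0.2,0,0,0,0.2,0,0,0,0,0,0]

```text
clock: 20.35
tcp_pos: [0.633, 0.0558, 0.1806]
ee_rot: [-3.125, 0.317, -0.0]
ft_force: [1.2, 5.2, 0.9]
gripper_width: 0.0118
```

>>> play_rows:
  commands: [0,0.2,0,0,0,0.2,0,0,0,0.2,0,0,0,0,0,0]

```text
clock: 20.75
tcp_pos: [0.6317, 0.0504, 0.1799]
ee_rot: [-3.124, 0.317, 0.0]
ft_force: [1.8, 5.9, -2.2]
gripper_width: 0.0118
```

```bash
python3 look.py n5 scene 270 200 370 280
```

```text
k 7
t 20.8 tcp [0.6318 0.0505 0.1799] crate mm [-55.6   2.9 179.9] yaw -0.202 F crate [-6.06  1.79 -1.76] w 0.0117 q6 0.1 tilt [ 0.     0.001 -1.   ]
```

View pics/n5.png

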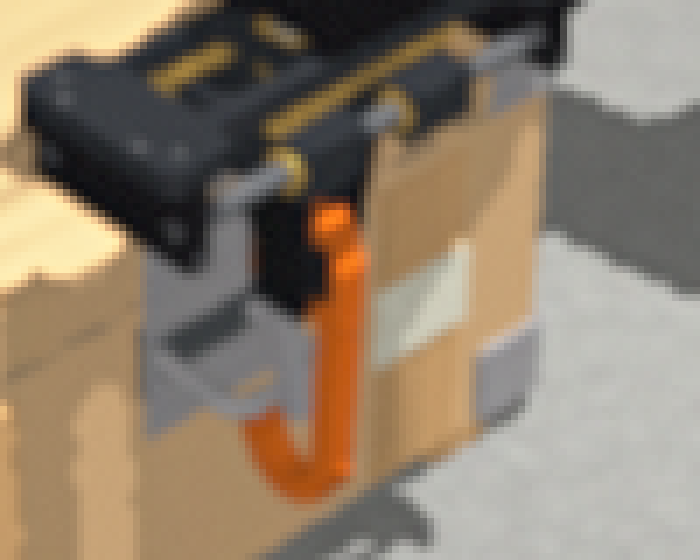

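>>> play_rows:
  commands: [0,0.2,0,0,0,0.13,0,0,0,0,0,0]

```text
clock: 21.1
tcp_pos: [0.631, 0.0476, 0.1796]
ee_rot: [-3.124, 0.317, 0.0]
ft_force: [1.4, 6.6, -2.9]
gripper_width: 0.0112
```

```bash
python3 -c "
from st import *
state()"
```

```text
t 21.1 tcp [0.631  0.0476 0.1796] crate mm [-52.6   2.8 179.6] yaw -0.203 F crate [-6.73  0.07 -2.94] w 0.0112 q6 0.1 tilt [-0.     0.002 -1.   ]
```

>>> play_rows:
  commands: [0,0,-0.3,0,0,0,-0.4,0,0,0,-0.4,0,0,0,-0.3,0,0,0,-0.3,0]

```text
clock: 21.6
tcp_pos: [0.6306, 0.0454, 0.1972]
ee_rot: [3.123, -0.316, -0.002]
ft_force: [-0.3, -0.8, -2.5]
gripper_width: 0.0114
```

>>> play_rows:
  commands: [0,0,-0.1,0,0,0,0,0]

```text
clock: 21.8
tcp_pos: [0.6309, 0.0462, 0.1984]
ee_rot: [3.125, -0.317, -0.0]
ft_force: [-0.4, 0.6, -2.3]
gripper_width: 0.0117
```

```bash
python3 look.py n6 scene 270 200 370 280
```

```text
k 7
t 21.85 tcp [0.6308 0.0464 0.1983] crate mm [-51.4   2.8 198.3] yaw -0.202 F crate [-0.3   0.42 -3.49] w 0.0118 q6 0.1 tilt [-0.    -0.001 -1.   ]
```

View pics/n6.png

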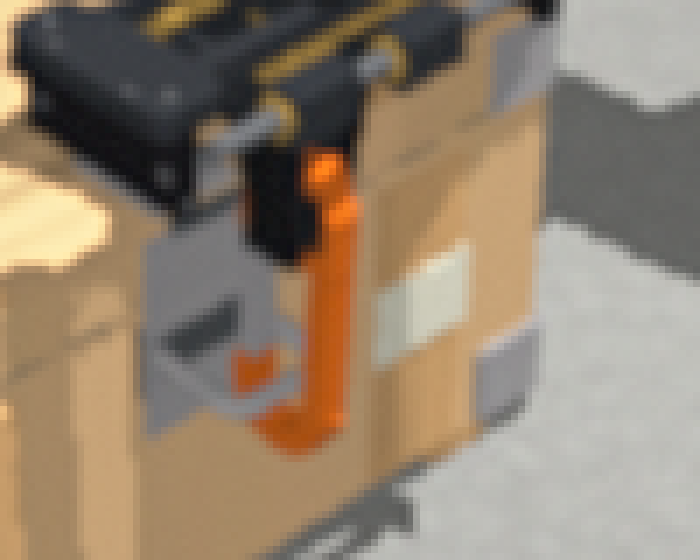

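Force dropped to the weight only, so the gate has snapped shut; the nose stands above the bar inside the staple at crop (252,368). Centring the bar and raising to the seat.

>>> play_rows:
  commands: [0,0.2,0,0,0,0.2,0,0,0,0,-0.3,0,0,0,-0.2,0,0,0,0,0]

```text
clock: 22.35
tcp_pos: [0.6306, 0.0429, 0.204]
ee_rot: [-3.126, 0.317, -0.002]
ft_force: [-0.6, 0.5, -3.1]
gripper_width: 0.0116
```

>>> play_rows:
  commands: [0,0,0,0]

```text
clock: 22.45
tcp_pos: [0.6303, 0.043, 0.2036]
ee_rot: [3.126, -0.317, 0.001]
ft_force: [0.7, -0.0, -2.7]
gripper_width: 0.0118
```

```bash
python3 -c "
from st import *
state()"
```

```text
t 22.45 tcp [0.6303 0.043  0.2036] crate mm [-48.    3.  203.6] yaw -0.202 F crate [-0.11  0.69 -2.73] w 0.0118 q6 0.09 tilt [ 0. -0. -1.]
```

>>> play_rows:
  commands: [0,0.08,-0.05,0,0,0,-0.05,0,0,0,0,0]

```text
clock: 22.75
tcp_pos: [0.6301, 0.0421, 0.2045]
ee_rot: [-3.126, 0.317, -0.0]
ft_force: [-0.1, -0.3, -3.4]
gripper_width: 0.0116
```

>>> play_rows:
  commands: [0,0,-0.05,0,0,0,0,0]

```text
clock: 22.95
tcp_pos: [0.6301, 0.0422, 0.205]
ee_rot: [-3.126, 0.317, -0.0]
ft_force: [-0.6, -0.3, -2.6]
gripper_width: 0.0115
```

>>> play_rows:
  commands: [0,0,-0.05,0,0,0,0,0]

```text
clock: 23.15
tcp_pos: [0.6301, 0.0422, 0.2055]
ee_rot: [-3.126, 0.317, -0.0]
ft_force: [0.1, 0.2, -2.5]
gripper_width: 0.0116
```

>>> play_rows:
  commands: [0,0,-0.04,0,0,0,0,0]

```text
clock: 23.35
tcp_pos: [0.63, 0.0422, 0.2057]
ee_rot: [3.126, -0.317, -0.0]
ft_force: [0.1, -0.7, -3.2]
gripper_width: 0.0114
```

>>> play_rows:
  commands: [0,0,-0.04,0,0,0,0,0]

```text
clock: 23.55
tcp_pos: [0.6299, 0.0421, 0.2058]
ee_rot: [3.126, -0.317, -0.001]
ft_force: [1.0, -0.0, -6.4]
gripper_width: 0.0117
```

>>> play_rows:
  commands: [0,0,-0.03,0,0,0,0,0]

```text
clock: 23.75
tcp_pos: [0.6299, 0.0421, 0.2059]
ee_rot: [3.126, -0.317, -0.001]
ft_force: [2.3, -0.5, -9.1]
gripper_width: 0.0117
```

>>> play_rows:
  commands: [0,0,-0.03,0,0,0,0,0]

```text
clock: 23.95
tcp_pos: [0.6298, 0.0422, 0.206]
ee_rot: [-3.126, 0.317, 0.002]
ft_force: [2.2, -0.2, -10.8]
gripper_width: 0.0115
```

>>> play_rows:
  commands: [0,0,-0.02,0,0,0,0,0]

```text
clock: 24.15
tcp_pos: [0.6297, 0.0422, 0.206]
ee_rot: [-3.126, 0.317, 0.002]
ft_force: [1.9, -0.9, -14.4]
gripper_width: 0.0113
```

>>> play_rows:
  commands: [0,0,0,0,0,0,0,0,0,0,0,0]

```text
clock: 24.45
tcp_pos: [0.6297, 0.0422, 0.2061]
ee_rot: [3.126, -0.317, -0.002]
ft_force: [2.7, -1.5, -17.8]
gripper_width: 0.0114
```

>>> play_rows:
  commands: [0,0,0,0,0,0,0,0,0,0,0,0]

```text
clock: 24.75
tcp_pos: [0.6296, 0.0422, 0.2062]
ee_rot: [3.126, -0.317, -0.002]
ft_force: [3.6, -0.4, -22.6]
gripper_width: 0.0119
```

>>> play_rows:
  commands: [0,0,0.07,0]

```text
clock: 24.85
tcp_pos: [0.6297, 0.0422, 0.2061]
ee_rot: [3.126, -0.317, -0.002]
ft_force: [2.3, -0.2, -17.5]
gripper_width: 0.0116
```

>>> play_rows:
  commands: [0,0,0.04,0]

```text
clock: 24.95
tcp_pos: [0.6298, 0.0422, 0.2061]
ee_rot: [3.126, -0.317, -0.001]
ft_force: [1.9, -1.1, -17.3]
gripper_width: 0.0114
```

>>> play_rows:
  commands: [0,0,0,0]

```text
clock: 25.05
tcp_pos: [0.6298, 0.0422, 0.2061]
ee_rot: [3.126, -0.317, -0.001]
ft_force: [2.1, -0.8, -17.7]
gripper_width: 0.0119
```

>>> play_rows:
  commands: [0,0,0,0]

```text
clock: 25.15
tcp_pos: [0.6298, 0.0422, 0.2061]
ee_rot: [3.126, -0.317, -0.001]
ft_force: [1.6, -0.4, -17.7]
gripper_width: 0.0117
```

>>> play_rows:
  commands: [0,0,0.03,0,0,0,0,0]

```text
clock: 25.35
tcp_pos: [0.6299, 0.0422, 0.2061]
ee_rot: [3.126, -0.317, -0.0]
ft_force: [0.4, 0.6, -14.2]
gripper_width: 0.0116
```

>>> play_rows:
  commands: [0,0,0,0]

```text
clock: 25.45
tcp_pos: [0.6299, 0.0422, 0.2061]
ee_rot: [3.126, -0.317, -0.0]
ft_force: [0.6, -0.8, -15.5]
gripper_width: 0.0119
```

>>> play_rows:
  commands: [0,0,0,0]

```text
clock: 25.55
tcp_pos: [0.63, 0.0422, 0.206]
ee_rot: [3.126, -0.317, -0.0]
ft_force: [0.9, -0.3, -14.1]
gripper_width: 0.0117
```

Steady near 11.5–12 N net. Holding well over a second while watching.

>>> play_rows:
  commands: [0,0,0,0,0,0,0,0]

```text
clock: 25.75
tcp_pos: [0.63, 0.0422, 0.206]
ee_rot: [3.126, -0.317, 0.0]
ft_force: [0.6, -0.2, -12.7]
gripper_width: 0.0117
```

>>> play_rows:
  commands: [0,0,0,0,0,0,0,0]

```text
clock: 25.95
tcp_pos: [0.63, 0.0422, 0.206]
ee_rot: [-3.126, 0.317, -0.0]
ft_force: [-0.8, -0.5, -12.8]
gripper_width: 0.0116
```

>>> play_rows:
  commands: [0,0,0,0,0,0,0,0]

```text
clock: 26.15
tcp_pos: [0.6301, 0.0422, 0.206]
ee_rot: [3.126, -0.317, 0.0]
ft_force: [-0.5, -1.3, -10.9]
gripper_width: 0.0114
```

>>> play_rows:
  commands: [0,0,-0.03,0,0,0,0,0]

```text
clock: 26.35
tcp_pos: [0.63, 0.0422, 0.2059]
ee_rot: [3.126, -0.317, -0.0]
ft_force: [-0.7, -0.4, -12.1]
gripper_width: 0.0115
```

>>> play_rows:
  commands: [0,0,0,0]

```text
clock: 26.45
tcp_pos: [0.6301, 0.0422, 0.206]
ee_rot: [-3.126, 0.317, -0.0]
ft_force: [-0.7, -0.9, -11.2]
gripper_width: 0.0117
```

>>> play_rows:
  commands: [0,0,0,0,0,0,0,0]

```text
clock: 26.65
tcp_pos: [0.6301, 0.0422, 0.206]
ee_rot: [-3.126, 0.317, -0.0]
ft_force: [-0.9, 0.2, -11.6]
gripper_width: 0.0117
```

>>> play_rows:
  commands: [0,0,0,0,0,0,0,0]

```text
clock: 26.85
tcp_pos: [0.6301, 0.0421, 0.2059]
ee_rot: [-3.126, 0.317, 0.0]
ft_force: [-0.1, -0.5, -11.4]
gripper_width: 0.0117
```

>>> play_rows:
  commands: [0,0,-0.04,0,0,0,0,0]

```text
clock: 27.05
tcp_pos: [0.63, 0.0422, 0.206]
ee_rot: [-3.126, 0.317, 0.0]
ft_force: [0.8, -0.6, -14.1]
gripper_width: 0.0116
```

>>> play_rows:
  commands: [0,0,0,0]

```text
clock: 27.15
tcp_pos: [0.63, 0.0422, 0.2061]
ee_rot: [-3.126, 0.317, 0.0]
ft_force: [1.0, -0.2, -14.0]
gripper_width: 0.0116
```

>>> play_rows:
  commands: [0,0,0,0]

```text
clock: 27.25
tcp_pos: [0.63, 0.0422, 0.2061]
ee_rot: [-3.126, 0.317, 0.0]
ft_force: [0.6, -0.1, -14.5]
gripper_width: 0.0119
```

>>> play_rows:
  commands: [0,0,0,0,0,0,0,0]

```text
clock: 27.45
tcp_pos: [0.63, 0.0422, 0.2061]
ee_rot: [3.126, -0.317, -0.001]
ft_force: [0.9, -0.9, -15.7]
gripper_width: 0.0119
```

>>> play_rows:
  commands: [0,0,0.01,0,0,0,0,0]

```text
clock: 27.65
tcp_pos: [0.63, 0.0422, 0.2061]
ee_rot: [-3.126, 0.317, 0.0]
ft_force: [0.8, 0.6, -16.1]
gripper_width: 0.0117
```

>>> play_rows:
  commands: [0,0,0,0,0,0,0,0]

```text
clock: 27.85
tcp_pos: [0.63, 0.0422, 0.2061]
ee_rot: [3.126, -0.317, -0.0]
ft_force: [0.7, -0.2, -15.6]
gripper_width: 0.012
```

>>> play_rows:
  commands: [0,0,0,0,0,0,0,0]

```text
clock: 28.05
tcp_pos: [0.63, 0.0421, 0.2061]
ee_rot: [3.126, -0.317, -0.0]
ft_force: [0.4, 0.3, -16.8]
gripper_width: 0.0118
```

>>> play_rows:
  commands: [0,0,0,0,0,0,0,0]

```text
clock: 28.25
tcp_pos: [0.63, 0.0422, 0.2061]
ee_rot: [3.126, -0.317, -0.0]
ft_force: [1.4, 0.3, -17.6]
gripper_width: 0.0119
```

>>> play_rows:
  commands: [0,0,0,0,0,0,0,0]

```text
clock: 28.45
tcp_pos: [0.6299, 0.0422, 0.2061]
ee_rot: [-3.126, 0.317, 0.001]
ft_force: [0.1, -0.1, -16.9]
gripper_width: 0.0116
```

Tug held at about 11–15 N net for 1.4 s. Unloading and lowering so the hook's head will rest on the bar.

>>> play_rows:
  commands: [0,0,0.1,0,0,0,0.4,0,0,0,0.8,0,0,0,1.0,0,0,0,1.0,0]

```text
clock: 28.95
tcp_pos: [0.6308, 0.0421, 0.1736]
ee_rot: [-3.126, 0.317, -0.004]
ft_force: [-0.6, -0.3, -2.7]
gripper_width: 0.0116
```

```bash
python3 look.py r1 scene 270 200 370 280
```

```text
k 7
t 29.0 tcp [0.6292 0.0422 0.1712] crate mm [-47.    2.1 171.2] yaw -0.202 F crate [ 0.16 -0.59 -3.92] w 0.0114 q6 0.09 tilt [-0.002  0.    -1.   ]
```

View pics/r1.png

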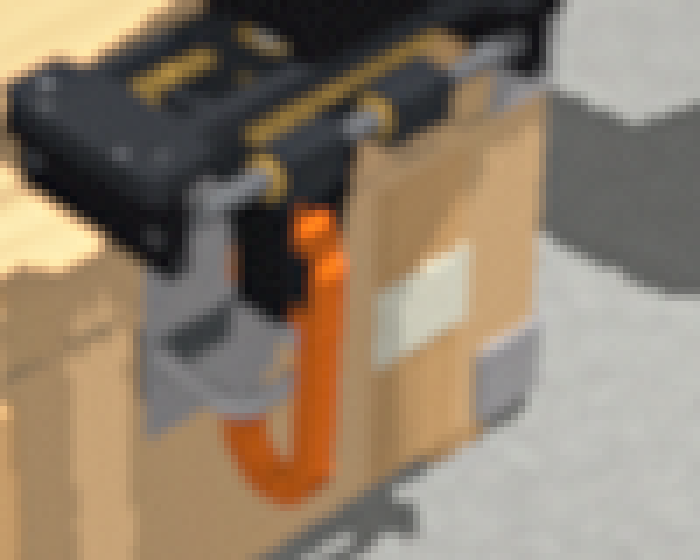

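>>> play_rows:
  commands: [0,0,0.8,0,0,0,0.8,0,0,0,0.6,0,0,0,0.4,0,0,0,0.3,0]

```text
clock: 29.5
tcp_pos: [0.63, 0.0421, 0.1437]
ee_rot: [3.126, -0.317, -0.001]
ft_force: [0.1, 0.2, -2.9]
gripper_width: 0.0113
```

>>> play_rows:
  commands: [0,0,0,0,0,0,0,0]

```text
clock: 29.7
tcp_pos: [0.6303, 0.0421, 0.1444]
ee_rot: [3.126, -0.317, 0.001]
ft_force: [0.5, 0.1, -3.5]
gripper_width: 0.0121
```

```bash
python3 look.py r2 scene 270 200 370 280
```

```text
k 7
t 29.75 tcp [0.6303 0.0421 0.1446] crate mm [-47.1   3.2 144.6] yaw -0.202 F crate [-0.84  0.02 -3.08] w 0.0121 q6 0.09 tilt [ 0.001 -0.    -1.   ]
```

View pics/r2.png

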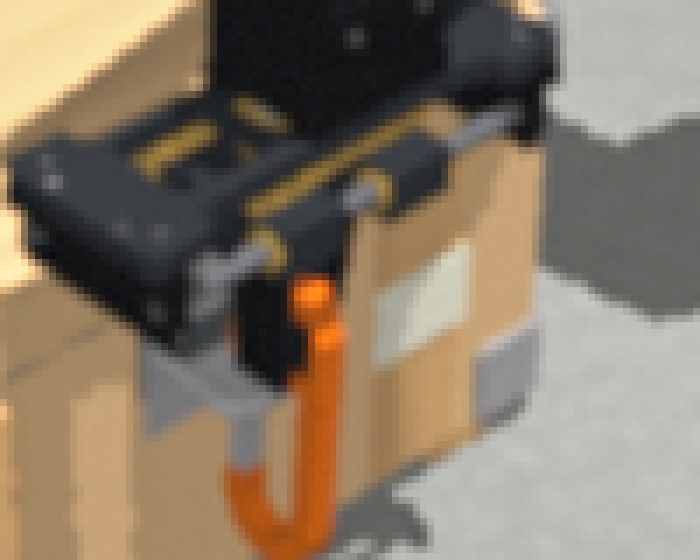

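>>> play_rows:
  commands: [0,0,0.1,0,0,0,0.1,0,0,0,0.1,0,0,0,0.1,0,0,0,0,0]

```text
clock: 30.25
tcp_pos: [0.6299, 0.0421, 0.1401]
ee_rot: [3.126, -0.317, -0.001]
ft_force: [-0.9, -0.5, -1.5]
gripper_width: 0.0114
```

>>> play_rows:
  commands: [0,0,0.04,0,0,0,0,0]

```text
clock: 30.45
tcp_pos: [0.6301, 0.0422, 0.1398]
ee_rot: [3.126, -0.317, 0.0]
ft_force: [0.2, 0.1, -1.7]
gripper_width: 0.0117
```

>>> play_rows:
  commands: [0,0,0.04,0,0,0,0,0]

```text
clock: 30.65
tcp_pos: [0.6301, 0.0422, 0.1396]
ee_rot: [3.126, -0.317, 0.0]
ft_force: [-0.6, -0.9, -0.9]
gripper_width: 0.0117
```

The bar now takes the hook's weight. Releasing.

>>> play_rows:
  commands: [0,0,0,0,0,0,0,0,0,0,0,0,0,0,0,0]
  claw: 0.4

```text
clock: 31.05
tcp_pos: [0.6303, 0.0421, 0.1397]
ee_rot: [-3.126, 0.317, -0.001]
ft_force: [-0.5, 0.2, 0.5]
gripper_width: 0.0325
```

```bash
python3 look.py r3 scene 270 200 370 280
```

```text
k 7
t 31.1 tcp [0.6303 0.0421 0.1397] crate mm [-47.1   3.1 139.7] yaw -0.202 F crate [-1.08 -0.08  1.  ] w 0.0332 q6 0.09 tilt [ 0.001 -0.    -1.   ]
```

View pics/r3.png

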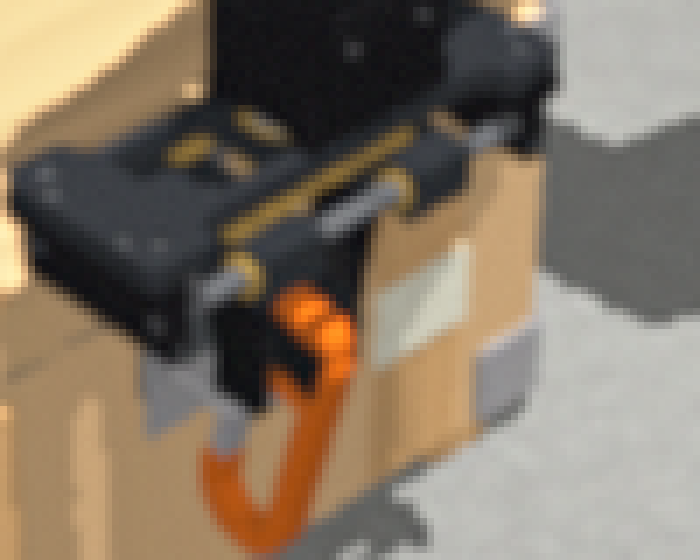

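>>> play_rows:
  commands: [0,0,0,0,0,0,0,0,0,0,0,0,0,0,0,0]

```text
clock: 31.5
tcp_pos: [0.63, 0.0421, 0.1394]
ee_rot: [3.126, -0.317, -0.0]
ft_force: [0.1, -0.3, 0.2]
gripper_width: 0.0345
```

```bash
python3 look.py r4 scene 270 200 370 280
```

```text
k 7
t 31.55 tcp [0.6301 0.0421 0.1394] crate mm [-47.1   2.9 139.4] yaw -0.202 F crate [-0.23  0.76  0.04] w 0.0347 q6 0.09 tilt [-0. -0. -1.]
```

View pics/r4.png

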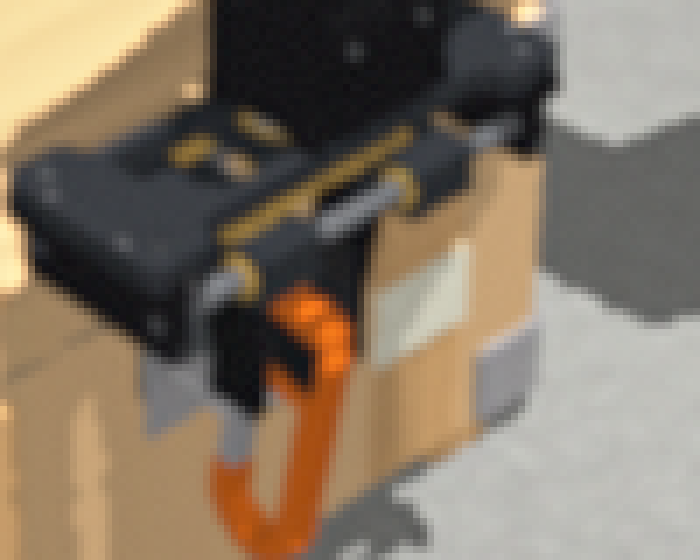

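Hook hangs freely between the open fingers (head at crop (315,320)), swinging slightly. Withdrawing straight up.

>>> play_rows:
  commands: [0,0,-0.5,0,0,0,-1.0,0,0,0,-1.5,0,0,0,-2.0,0,0,0,-2.5,0]

```text
clock: 32.05
tcp_pos: [0.6296, 0.0421, 0.2153]
ee_rot: [3.126, -0.317, -0.002]
ft_force: [0.1, -0.1, -1.0]
gripper_width: 0.0349
```

>>> play_rows:
  commands: [0,0,-3,0,0,-1,-3,0,0,-3,-1,0,0,-4,0,0,0,-4,0,0]

```text
clock: 32.55
tcp_pos: [0.6548, 0.1605, 0.2867]
ee_rot: [-3.125, 0.319, -0.005]
ft_force: [-0.8, -0.2, -0.6]
gripper_width: 0.0345
```

>>> play_rows:
  commands: [0,-4,0,0,0,-3,0,0,0,0,0,0,0,0,0,0,0,0,0,0]

```text
clock: 33.05
tcp_pos: [0.6681, 0.2272, 0.2849]
ee_rot: [3.125, -0.318, 0.0]
ft_force: [-0.4, 0.6, -0.2]
gripper_width: 0.0348
```

```bash
python3 look.py r5 scene 260 180 370 280; python3 look.py r5t top 230 80 310 150; python3 look.py r5w scene 0 0 640 400; python3 look.py r5tw top 0 0 640 400
```

```text
k 5
t 33.1 tcp [0.6681 0.2269 0.2849] crate mm [-235.7    3.4  284.9] yaw -0.203 F crate [ 0.75 -0.29 -0.79] w 0.0347 q6 0.37 tilt [ 0.    -0.001 -1.   ]
k 8
t 33.15 tcp [0.6682 0.2268 0.2848] crate mm [-235.6    3.5  284.8] yaw -0.204 F crate [0.56 0.94 0.33] w 0.0351 q6 0.37 tilt [ 0. -0. -1.]
k 1
t 33.2 tcp [0.6683 0.2268 0.2848] crate mm [-235.7    3.6  284.8] yaw -0.204 F crate [-0.36  0.3  -0.15] w 0.0348 q6 0.37 tilt [ 0. -0. -1.]
k 1
t 33.25 tcp [0.6683 0.227  0.2848] crate mm [-235.8    3.6  284.8] yaw -0.204 F crate [ 0.17 -0.89  0.92] w 0.0345 q6 0.37 tilt [ 0. -0. -1.]
```

View pics/r5.png

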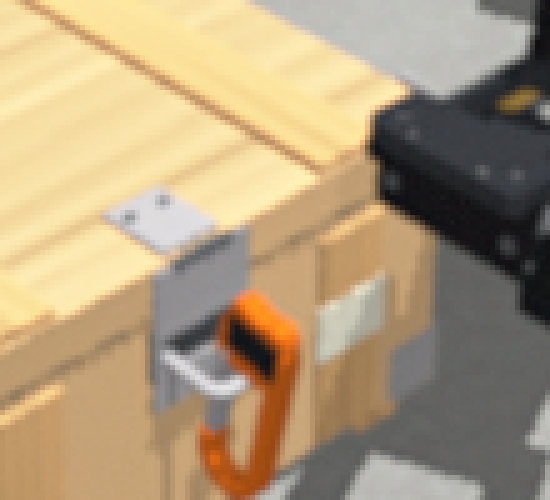

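View pics/r5t.png

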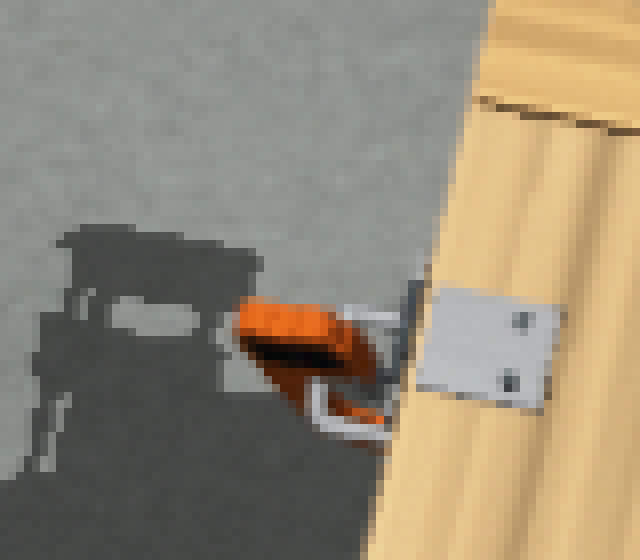

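View pics/r5tw.png

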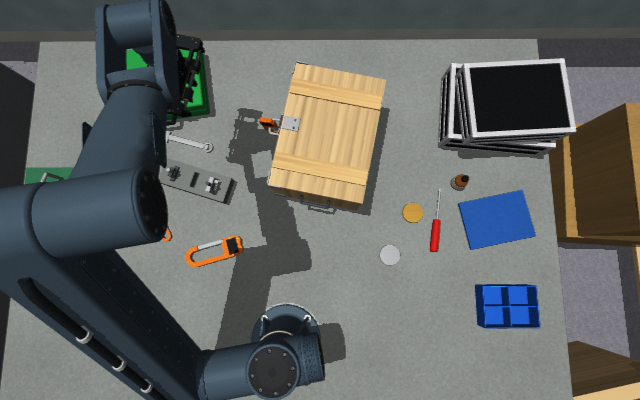

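The hook hangs threaded on the staple, head at crop (255,335), with the strap flat. It leans a bit, so I'll check that it has settled.

>>> play_rows:
  commands: [0,0,0,0,0,0,0,0,0,0,0,0,0,0,0,0,0,0,0,0]

```text
clock: 33.75
tcp_pos: [0.6682, 0.2284, 0.2844]
ee_rot: [3.126, -0.317, -0.0]
ft_force: [0.4, -0.2, 0.0]
gripper_width: 0.0351
```

>>> play_rows:
  commands: [0,0,0,0,0,0,0,0,0,0,0,0,0,0,0,0,0,0,0,0]

```text
clock: 34.25
tcp_pos: [0.6682, 0.2283, 0.2844]
ee_rot: [3.126, -0.317, -0.0]
ft_force: [0.3, -0.3, 0.2]
gripper_width: 0.0348
```

```bash
python3 look.py s1 scene 280 200 360 280; python3 look.py s1t top 230 80 310 150
```

```text
k 7
t 34.3 tcp [0.6682 0.2283 0.2844] crate mm [-237.1    3.2  284.4] yaw -0.202 F crate [ 0.34 -0.56 -0.21] w 0.035 q6 0.37 tilt [ 0. -0. -1.]
k 8
t 34.35 tcp [0.6682 0.2283 0.2845] crate mm [-237.1    3.2  284.5] yaw -0.202 F crate [-1.08 -0.96  0.13] w 0.0352 q6 0.37 tilt [ 0. -0. -1.]
```

View pics/s1.png

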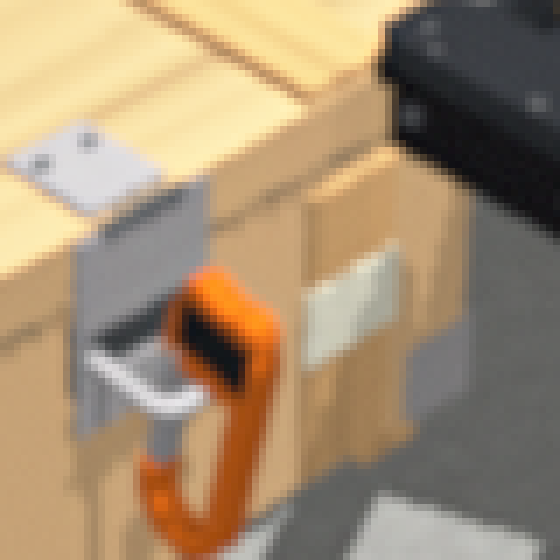

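View pics/s1t.png

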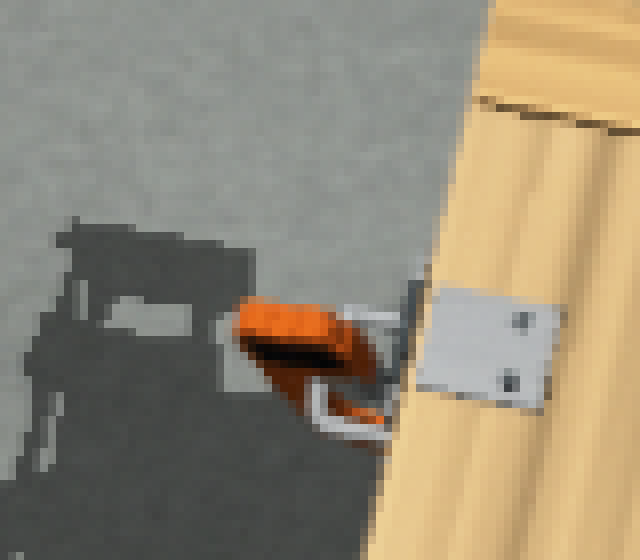

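At rest: the top view is unchanged over 1.1 s, the gate (scene crop (165,435)) reaches the nose, and the strap is flat. Handing in.

```bash
python3 -c "
from plant import arm
print(arm.close_job())"
```

```text
the job is handed in; nothing more can be done
None
```

The crate is locked and the job is handed in at about 34 s. However, the staple load briefly reached about 19.9 N during the first tug, right at the 20 N limit.

- **Hasp:** I folded the strap down and pressed it to a hard stop. Its tip lined up with the projection for 0 rad.
- **Hook:** I took the orange hook from the rack's middle slot; its size matched the description. Feeling for the bar put it about 3 mm below nominal. I pushed the hook on at hook z of about 40 mm, then raised it. The side force fell from about 6.7 N to zero as the gate snapped shut.
- **Tug:** In the first try the force crept upward while I held still, from 12 N net to that 19.9 N reading. The 20 N limit may have been touched, given about 0.5 N of sensor noise and a weight allowance of about 2.7 N. I unloaded at once and then held 11 to 15 N net for 1.4 s, with the bar in the lower bowl.
- **Release:** I lowered the hook until the bar took its weight, let go and withdrew.
- **Last pictures:** The hook is at rest, threaded on the staple with the gate shut and leaning a little. The strap is flat. Nothing else looked moved, though the arm hid part of the left side of the bench in the top view.

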